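# Fish a stuck key out of a T-slot with a hooked pick

### The arm

A 6-joint arm with a two-finger parallel gripper is mounted at the origin on the work surface. World frame = base frame: x ahead of the robot, y to its left, z up, the work surface at z = 0. Lengths are in m, angles in rad, forces in N, time in s.
With the tool pointing down it reaches from about 0.3 to 0.825 m from the base axis. Payload 5.4 kg.
Tool frame: the origin (TCP) lies between the finger pads; the fingertips stand 17 mm ahead of it and the grasp point (between the pads) lies 2 mm behind it; z points along the fingers, x is the direction in which the jaws open and shut, and the axes are right-handed (so a half turn about z gives the same grasp; the last joint's range is limited). The gripper opens to 92 mm and grips with 3 to 60 N. Pads are 20 mm wide; open, the fingers measure 128 mm over their backs; the gripper's body (75 mm by 189 mm) begins 69 mm behind the grasp point.
Start: joints at [0.944, 0.158, 1.597, -0, 1.386, -0.21], TCP at [0.233, 0.526, 0.232] pointing down, gripper open.
Joint ranges: [-2.91, 2.91], [-0.94, 2.29], [0.18, 2.7], [-1.29, 4.43], [0.17, 2.64], [-3, 3]. Speed limits (rad/s): [2.57, 2.57, 3.14, 3.14, 3.14, 3.14].

### API

Orientations are given as a rotation vector (axis times angle).
In Python, from workcell import env gives the robot as it stands.
- The arm moves only by the tool drive_tool, never from a script. Its argument "deltas" is a list of rows, each a list of 3 entries, a list of its own where there are three numbers: the shift along the tool's x, y, z in m, then the turn, a rotation vector about the tool's x, y, z in rad, then the closure in counts, from 0 (fully open) to 255 (shut). In form: [[[tx, ty, tz], [rx, ry, rz], jaw], ...]. A call has 1 to 8 rows; each row is the pose to reach, as a shift and turn from the pose commanded when the call began, along the tool's axes at that moment; what a row does not reach only later rows make up. A row lasts 1/10 s, in which the tool goes at most 50 mm and 8.59 degrees, less where a joint would pass 70% of its speed; a pose out of reach is approached as far as the arm can. A call with a gripper value outside its range is refused whole. The fingers move at their own pace and stop on an object; "grip_force" is the grip in N (left out, the last holds). Time passes only in rows, so rows that repeat a pose let the fingers close. It gives the time, the measured TCP pose, the force and the opening at its end, in the units of the state.
- env.read_state(): the state, without advancing time (a new reading comes with each control period).
- env.get_image(name): name is "side" or "top" or "wrist"; returns the picture (400x640x3 uint8, red, green, blue); there is no depth.
- env.camera_info(name): a dict with "mtx" (3x3 intrinsics, pixels), "dist_coeffs" ([k1, k2, p1, p2, k3] as OpenCV has them; the pictures are not rectified), "cam_to_world" (4x4, takes a point from camera to world coordinates). Camera axes: x right, y down, z forward; pixel columns grow to the right and rows downward; lengths in m; the calibration is good to about 2 mm. A picture is of the moment at which its call begins: read the wrist's pose just before it. camera_info takes no time and is no camera call; for the wrist camera it gives the pose at the moment of the call.
- env.hand_in(): hands the job in, once; it reports no verdict.
The state is a dict: "t": time; "q": joint angles; "qvel": joint speeds; "joint_torque": joint torques, N m; "eef_pos": TCP position; "tool_rot": TCP orientation; "wrist_force": force on the tool from outside, world axes, zero at the start; "wrist_torque": the same for the moment, N m; "width": opening from 0.0 (shut) to 1.0 (fully open).
Only numpy, scipy, OpenCV 4.12 (cv2) and the standard library are available. Lean on these libraries where they do the work, as an engineer would, in place of code of your own. Each camera call takes 0.05 s, during which the arm holds its last target.

### The job

A T-slot key is stuck at the back of the slot in the small clamping plate, gripped by a spring. Take the hooked pick from its stand, feel your way down through the slot onto the key, drag the key by its raised head gently out of the mouth until it lies flat and wholly clear of the slot on the tray, then hang the pick upright in its stand again, collar down on the stand's top. Do not force anything, keep your fingers off the key and leave the other things on the bench alone.

Things in the scene. Friction and masses are not known exactly. Their poses are not given: they have to be found in the camera images.
- plate: Grey clamping plate, fixed, 90 (x) x 100 (y) x 32 (z) mm. Origin: centre of its underside; x axis along the T-slot, from the open mouth (x = -45 mm) to the closed back (x = 40), z up. Slot at y = 0: floor at z = 12 mm, channel 16 mm wide from z = 12 to 20, above it a neck 12 mm wide, open to the top, z = 20 to 32. A tray is fixed to its front.
- mouth (a point): Middle of the front edge of the slot's floor (plate x = -45, z = 12 mm); axes as the plate. The aluminium tray runs from here to -x, level with the slot's floor: 83 mm long and 68 mm wide inside, its rims 6 mm higher than its floor along both sides and the far end.
- shoe_mid (a point): Small spring shoe in the slot's side wall (plate x = -10 to 20 mm, 30 mm long); this point is its middle, 2.5 mm above the slot's floor. It presses sideways on the key with about 3 N, so that dragging takes about 2 to 6 N while the key is beside it.
- key_mid (a point): Bright steel key in the slot, 50 g. Point: centre of its foot, 2.5 mm above the slot's floor; x along key and slot, z up. Foot 40 (x) x 14 (y) x 5 (z) mm, wider than the neck. On the foot, at the mouth end, a raised head: x = -20 to -13 mm, 9 mm wide, 4 mm higher than the foot's top. Behind it (x = -13 to 20) the top is flat: the pick stands there and pulls on the head.
- pick_grip (a point): Hooked pick, 110 g, upright in its stand. Point: centre of its square black handle, 18 x 18 mm (sides along x and y), 45 mm tall; z up along the axis. Below the handle sits a fixed steel collar 38 (x) x 26 (y) x 5 mm, its underside 27.5 mm below this point, and below that the shaft with the hook.
- pick_collar (a point): Centre of the underside of the pick's collar. A 6 mm shaft hangs from here on the axis and ends in a foot 5 mm thick, bent to the pick's -x, reaching 9 mm from the axis. The shaft telescopes stiffly and was left at an unknown length: the foot's underside is anywhere from 50 to 86 mm below this point. It keeps its length in use (slips only at 80 N).
- stand_top (a point): Grey plastic pick stand, fixed, foot 80 x 74 mm, 105 mm tall. Point: centre of the hole in its top, at the top face, where the collar rests; x along the hole. Hole 28 (x) x 16 (y) mm through a 6 mm plate, hollow below to 8 mm above the bench. The pick hangs there with its foot to the stand's -x; seated, the handle's centre is 27.5 mm above this point.
- spare_mid (a point): Bystander, loose, to be left alone. A second key of the same shape, lying on the bench; centre of its foot.
- mount0_mid (a point): Bystander, loose, to be left alone. Black round specimen mount, 32 mm across, 18 mm high; centre.
- mount1_mid (a point): Bystander, loose, to be left alone. Black round specimen mount, 32 mm across, 18 mm high; centre.
- mount2_mid (a point): Bystander, loose, to be left alone. Black round specimen mount, 32 mm across, 18 mm high; centre.
- dish_rim (a point): Bystander, loose, to be left alone. Shallow glass dish, 90 mm across, 18 mm high; centre of its mouth.
- jar_mid (a point): Bystander, loose, to be left alone. Amber glass jar, 52 mm across, 60 mm high; centre.
- driver_grip (a point): Bystander, loose, to be left alone. Screwdriver lying on the bench; centre of its handle.
There are look-alikes about, which are no part of the job. Several things look just like the part that bears stand_top: the one meant starts farthest from the robot's base. Leave any turquoise look-alike of the part that bears pick_grip alone.

How it is judged:
On the way, in this order (a step that is already met when the one before it is completed fails the run):
1. the pick has been lifted out of its stand (distance between pick_grip and stand_top above 0.1 m), for 0.1 s.
2. the key is being dragged along the slot by the pick (moved 8 mm or more, pick in contact) (distance of key_mid from where it was at the start of the episode above 0.008 m and contact force between pick and key above 0.3 N), for 0.04 s.
3. the key lies flat on the tray, wholly clear of the slot (x of key_mid in the frame of mouth between -0.085 and -0.021 m and y of key_mid in the frame of mouth between -0.034 and 0.034 m and z of key_mid in the frame of mouth below 0.008 m and angle between key_mid's own z axis and vertical below 0.15 rad), for 0.2 s.
At the end, for the whole second after the job is handed in: The key lies flat (within 0.15 rad) on the tray within its rims, its centre 21 mm or more in front of the mouth (wholly clear of the slot); the pick hangs upright in its stand (within 0.12 rad, axis within 10 mm of the hole's centre, collar on the top face within 4.5 mm); both at rest (all of step 3 and horizontal distance between pick_grip and stand_top below 0.01 m and z of pick_grip in the frame of stand_top between 0.023 and 0.032 m and angle between pick_grip's own z axis and vertical below 0.12 rad and linear speed of each of key, pick below 0.01 m/s); the robot touches nothing.
It fails at once if the pick is pressed on the key or pulls it with more than 30 N (contact force between pick and key above 30 N).
It fails at once if the pick is forced against the plate with more than 30 N (contact force between pick and plate above 30 N).
It fails at once if the fingers touch the key (contact force between the fingers and key above 0.5 N).
It fails at once if a bystander is moved more than 20 mm (distance of any of spare_mid, mount0_mid, mount1_mid, mount2_mid, dish_rim, jar_mid, driver_grip from where it was at the start of the episode above 0.02 m).
It also fails if it takes over 53 s, if anything falls off the work surface, if the arm or the gripper's body presses on something with over 40 N, if the wrist force passes 120 N, or if a joint passes its speed limit or range.

## Working session

There is one attempt and no reset: what is moved stays moved. The work goes in short steps, Python scripts to look and compute and a tool call to move; the robot and the scene stay as the last step left them, time stands still between calls to the robot, and variables do not carry over. Pictures are saved under pics/ and viewed, and the job is handed in when it is done.

Besides the shell and the picture viewer there is one more tool, called after "Emit:" as name([rows], argument=value, ...), one row to a line, values as JSON. drive_tool: Moves the arm, as the interface text tells. Its arguments: {"type":"object","properties":{"deltas":{"type":"array"},"grip_force":{"type":"number"}},"required":["deltas"]}

```bash
ls; mkdir -p pics; cat > h.py <<'E'
import numpy as np, cv2
from workcell import env
def snap(n,f):
    im=env.get_image(n); ci=env.camera_info(n); cv2.imwrite(f'pics/{f}.png',im[:,:,::-1]); np.save(f'pics/{f}.npy',im)
    np.savez(f'pics/{f}_c.npz',**{k:np.array(v) for k,v in ci.items()}); return im,ci
def load(f):
    c=np.load(f'pics/{f}_c.npz'); return np.load(f'pics/{f}.npy'),c
def ray(f,px):
    c=np.load(f'pics/{f}_c.npz'); p=cv2.undistortPoints(np.array([[px]],float),c['mtx'],c['dist_coeffs'])[0,0]
    T=c['cam_to_world']; return T[:3,3],T[:3,:3]@np.array([p[0],p[1],1])
def atz(f,px,z):
    o,d=ray(f,px); return o+d*(z-o[2])/d[2]
def tri(fs,pxs):
    A=np.zeros((3,3));b=np.zeros(3)
    for f,p in zip(fs,pxs):
        o,d=ray(f,p); d=d/np.linalg.norm(d); M=np.eye(3)-np.outer(d,d); A+=M;b+=M@o
    return np.linalg.solve(A,b)
def proj(f,P):
    c=np.load(f'pics/{f}_c.npz'); T=np.linalg.inv(c['cam_to_world'])
    P=np.atleast_2d(P).astype(float)
    return cv2.projectPoints(P,cv2.Rodrigues(T[:3,:3])[0],T[:3,3],c['mtx'],c['dist_coeffs'])[0][:,0]
def crop(f,x0,y0,x1,y1,s,out):
    im=np.load(f'pics/{f}.npy')[y0:y1,x0:x1,::-1]
    cv2.imwrite(f'pics/{out}.png',cv2.resize(im,None,fx=s,fy=s,interpolation=cv2.INTER_CUBIC))
E
python3 - <<'E'
from h import *
print(env.read_state())
for n in ['side','top','wrist']:
    im,ci=snap(n,n+'0'); print(n,np.round(ci['cam_to_world'],3).tolist(),np.round(ci['mtx'],0).tolist())
E
```

```text
pics
{'t': 0.0, 'q': array([ 9.43865239e-01,  1.59074047e-01,  1.59824712e+00, -9.98153997e-06,
        1.38618587e+00, -2.10106254e-01]), 'qvel': array([ 0.00021365, -0.00063146, -0.0009505 ,  0.00112763, -0.00084451,
        0.00137004]), 'joint_torque': array([-1.09033226e-03, -3.85567296e+01, -3.22105050e+01,  6.99595059e-02,
        3.80503235e-02, -1.07150443e-04]), 'eef_pos': array([0.23245763, 0.52525723, 0.23059739]), 'tool_rot': array([ 2.63241669,  1.71336139, -0.00280084]), 'wrist_force': array([-0.04963256, -0.18079112, -0.13220768]), 'wrist_torque': array([ 0.01442323, -0.00135058,  0.02013802]), 'width': 0.9975070634760427}
side [[0.826, -0.307, 0.473, 0.092], [-0.564, -0.461, 0.686, -0.703], [0.007, -0.833, -0.554, 0.678], [0.0, 0.0, 0.0, 1.0]] [[449.0, 0.0, 324.0], [0.0, 449.0, 201.0], [0.0, 0.0, 1.0]]
top [[0.017, -0.994, 0.111, 0.441], [-1.0, -0.02, -0.023, -0.009], [0.026, -0.111, -0.994, 1.327], [0.0, 0.0, 0.0, 1.0]] [[504.0, 0.0, 325.0], [0.0, 504.0, 202.0], [0.0, 0.0, 1.0]]
wrist [[0.405, 0.877, 0.26, 0.159], [0.914, -0.388, -0.117, 0.557], [-0.002, 0.285, -0.959, 0.384], [0.0, 0.0, 0.0, 1.0]] [[351.0, 0.0, 324.0], [0.0, 351.0, 203.0], [0.0, 0.0, 1.0]]
```

View pics/side0.png

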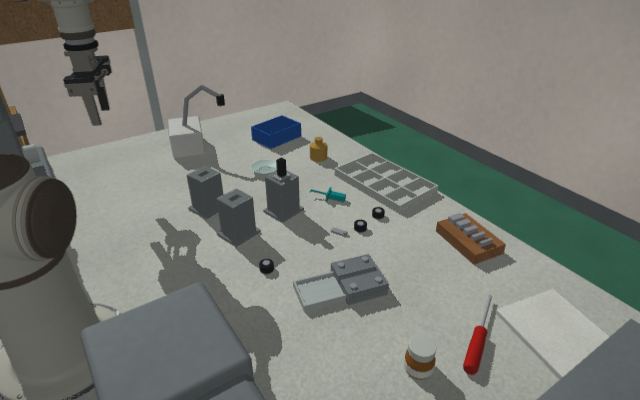

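View pics/top0.png

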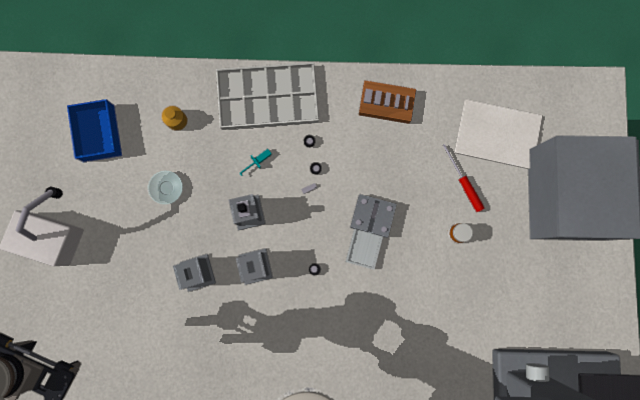

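View pics/wrist0.png

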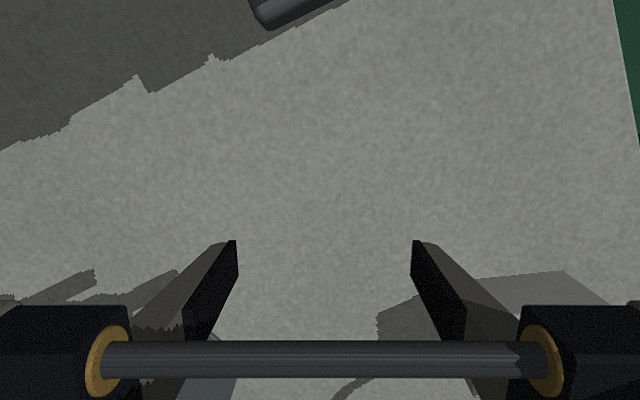

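The top view shows three grey stands: A at (245,210) with the black-handled pick in it, B at (193,272) and C at (253,266), both empty. The plate and tray are at (370,230). The turquoise item at (258,160) is a look-alike of the pick. I'll enlarge and measure.

```bash
python3 - <<'E'
from h import *
for n,p in dict(A=(245,210),B=(193,272),C=(253,266)).items():
    P=atz('top0',p,0.105); print(n,P.round(3),np.hypot(*P[:2]).round(3))
crop('top0',215,175,415,325,4,'c1'); crop('side0',150,120,450,320,2.6,'c2')
E
```

```text
A [0.553 0.156 0.105] 0.575
B [0.403 0.273 0.105] 0.487
C [0.419 0.132 0.105] 0.439
```

View pics/c1.png

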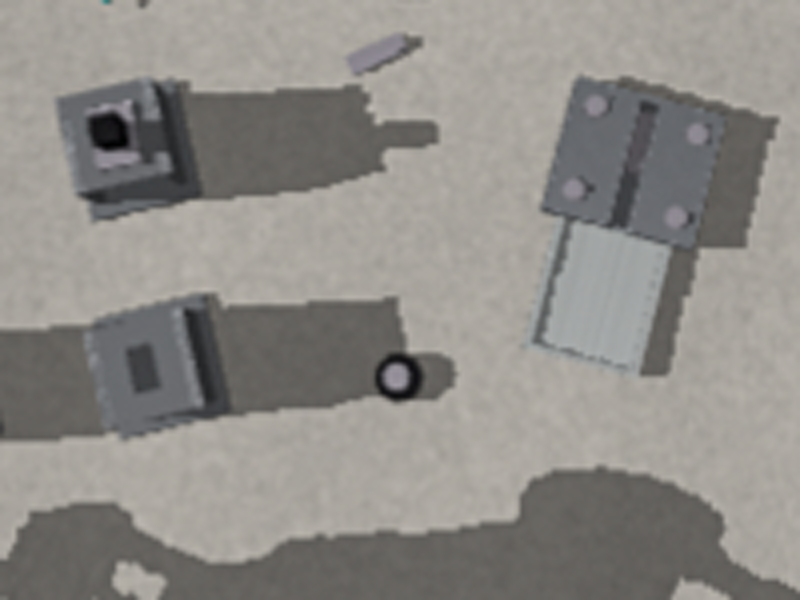

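View pics/c2.png

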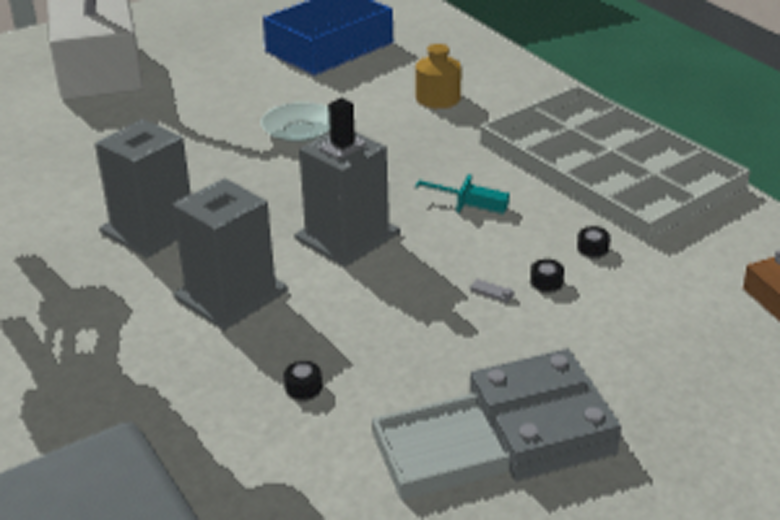

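```bash
cat >> h.py <<'E'
from scipy.spatial.transform import Rotation as Ro
def down(yaw):
    y=np.radians(yaw); return np.array([[np.cos(y),np.sin(y),0],[np.sin(y),-np.cos(y),0],[0,0,-1]])
def delta(p,yaw,s=None):
    s=s or env.read_state(); R=Ro.from_rotvec(s['tool_rot']).as_matrix()
    d=R.T@(np.array(p)-s['eef_pos']); r=Ro.from_matrix(R.T@down(yaw)).as_rotvec()
    print('t',round(s['t'],2),'at',s['eef_pos'].round(4),'yaw',np.degrees(np.arctan2(R[1,0],R[0,0])).round(2),'F',s['wrist_force'].round(1),'d',d.round(4),'r',r.round(4))
    return d,r
E
python3 - <<'E'
from h import *
delta([.553,.156,.30],5); delta([.5,-.09,.25],-14)
print(atz('top0',(370,195),.032),atz('top0',(393,258),.016), [ (s,atz('top0',(215+s[0]/4,175+s[1]/4),.032).round(3)) for s in [(580,75),(727,112),(693,245),(543,210),(647,105),(622,225)]])
E
```

```text
t 0.15 at [0.2325 0.5254 0.2309] yaw 66.12 F [ 0.4  0.5 -0. ] d [-0.2081  0.4425 -0.069 ] r [5.0000e-04 1.4000e-03 1.0668e+00]
t 0.15 at [0.2325 0.5254 0.2309] yaw 66.12 F [ 0.4  0.5 -0. ] d [-0.4545  0.4937 -0.0186] r [8.0000e-04 1.4000e-03 1.3984e+00]
[ 0.6052511  -0.15586678  0.032     ] [ 0.44397512 -0.21853279  0.016     ] [((580, 75), array([ 0.608, -0.13 ,  0.032])), ((727, 112), array([ 0.586, -0.225,  0.032])), ((693, 245), array([ 0.499, -0.204,  0.032])), ((543, 210), array([ 0.52 , -0.107,  0.032])), ((647, 105), array([ 0.589, -0.174,  0.032])), ((622, 225), array([ 0.511, -0.158,  0.032]))]
```

Emit:
drive_tool([
  [[-0.208, 0.442, -0.069], [0, 0, 1.067], 0],
  [[-0.208, 0.442, -0.069], [0, 0, 1.067], 0],
  [[-0.208, 0.442, -0.069], [0, 0, 1.067], 0],
  [[-0.208, 0.442, -0.069], [0, 0, 1.067], 0],
  [[-0.208, 0.442, -0.069], [0, 0, 1.067], 0],
  [[-0.208, 0.442, -0.069], [0, 0, 1.067], 0],
  [[-0.208, 0.442, -0.069], [0, 0, 1.067], 0],
  [[-0.208, 0.442, -0.069], [0, 0, 1.067], 0],
])

```text
t: 0.95
eef_pos: [0.4931, 0.2247, 0.2877]
tool_rot: [-3.139, -0.131, 0.0]
wrist_force: [0.3, 1.0, -0.1]
width: 0.999
```

```bash
python3 - <<'E'
from h import *
delta([.553,.156,.30],5)
E
```

```text
t 0.95 at [0.4931 0.2247 0.2877] yaw 4.77 F [ 0.3  1.  -0.1] d [ 0.054   0.0734 -0.0124] r [-0.0001  0.0002 -0.004 ]
```

Emit:
drive_tool([
  [[0.054, 0.073, -0.012], [0, 0, -0.004], 0],
  [[0.054, 0.073, -0.012], [0, 0, -0.004], 0],
  [[0.054, 0.073, -0.012], [0, 0, -0.004], 0],
  [[0.054, 0.073, -0.012], [0, 0, -0.004], 0],
])

```text
t: 1.35
eef_pos: [0.5523, 0.158, 0.299]
tool_rot: [-3.138, -0.14, 0.002]
wrist_force: [0.2, 0.3, -0.9]
width: 1.0
```

```bash
python3 - <<'E'
from h import *
snap('wrist','w1'); snap('top','top1'); snap('side','side1')
delta([.553,-.167,.20],-13.5)
crop('w1',160,60,480,300,2.5,'c3')
E
```

```text
t 1.5 at [0.5514 0.1596 0.2992] yaw 5.31 F [ 0.2 -0.9 -0.9] d [-0.0286  0.3254  0.0991] r [-2.000e-04  9.000e-04  3.283e-01]
```

View pics/w1.png

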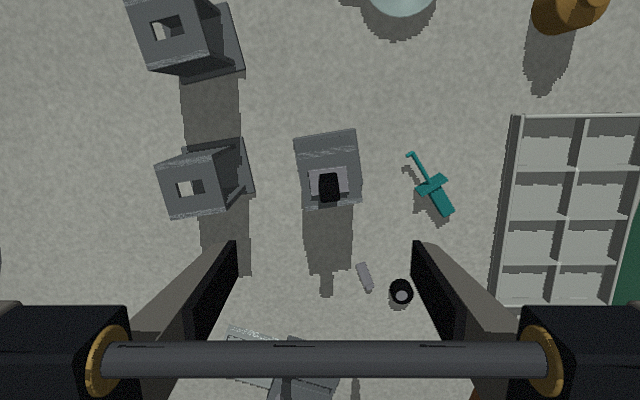

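View pics/c3.png

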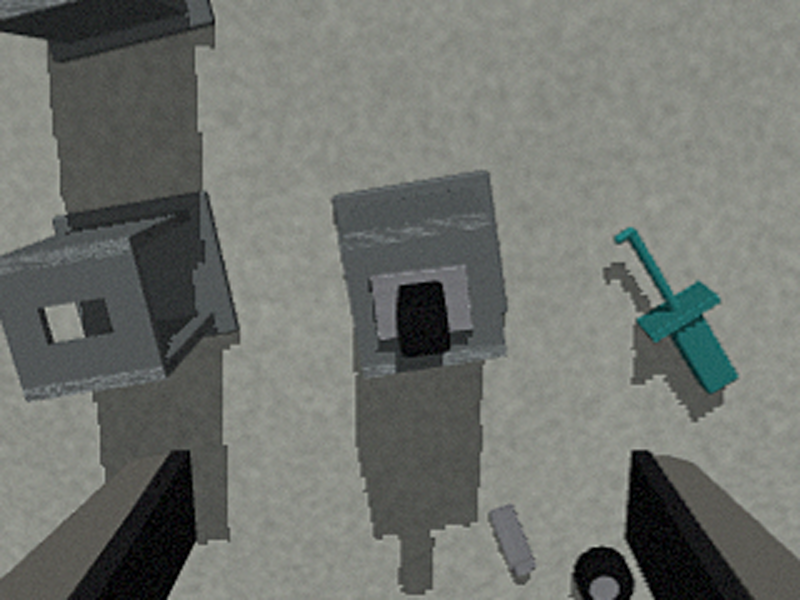

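```bash
python3 - <<'E'
from h import *
g=lambda p:(160+p[0]/2.5,60+p[1]/2.5)
C=[atz('w1',g(p),.110)[:2] for p in [(370,278),(467,265),(474,331),(376,342)]]
print(np.round(C,4),np.mean(C,0).round(4))
for a,b in [(0,1),(3,2),(3,0),(2,1)]:
    v=C[b]-C[a]; print(np.linalg.norm(v).round(4),np.degrees(np.arctan2(v[1],v[0])).round(1))
# handle top z=.155
H=[atz('w1',g(p),.155)[:2] for p in [(397,308),(447,305),(450,355),(403,358)]]
print(np.round(H,4),np.mean(H,0).round(4))
# shadow/top view cross-check
crop('top1',225,185,275,235,14,'c4'); crop('side1',250,140,320,230,8,'c5')
for f in['top1','side1']: print(proj(f,[[.5525,.157,.155],[.5525,.157,.110]]))
E
```

```text
[[0.5346 0.1684]
 [0.5723 0.177 ]
 [0.578  0.1505]
 [0.539  0.1424]] [0.556  0.1596]
0.0387 12.9
0.0399 11.8
0.0264 99.7
0.0271 102.2
[[0.546  0.1678]
 [0.5632 0.1704]
 [0.5661 0.1525]
 [0.5497 0.1499]] [0.5562 0.1602]
[[241.64897412 208.21641708]
 [244.24548473 210.03720211]]
[[279.17603908 159.37601781]
 [280.03033657 175.32153154]]
```

View pics/c4.png

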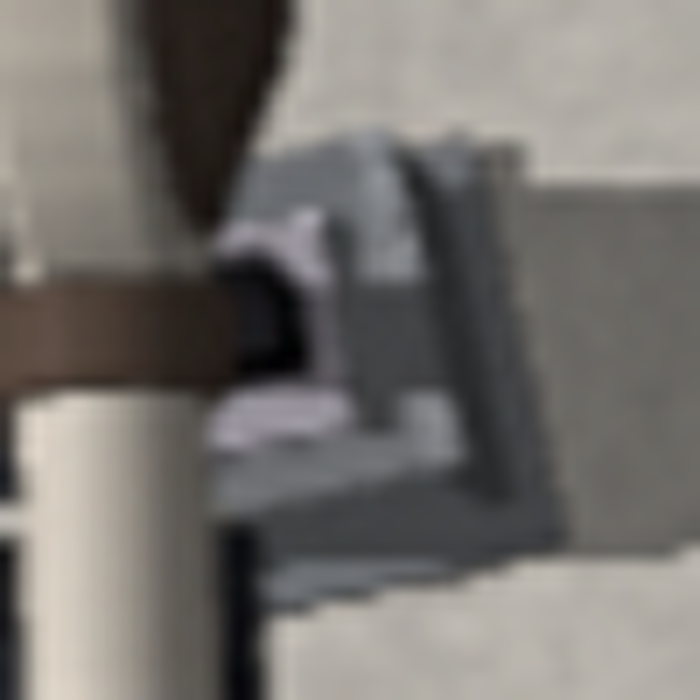

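View pics/c5.png

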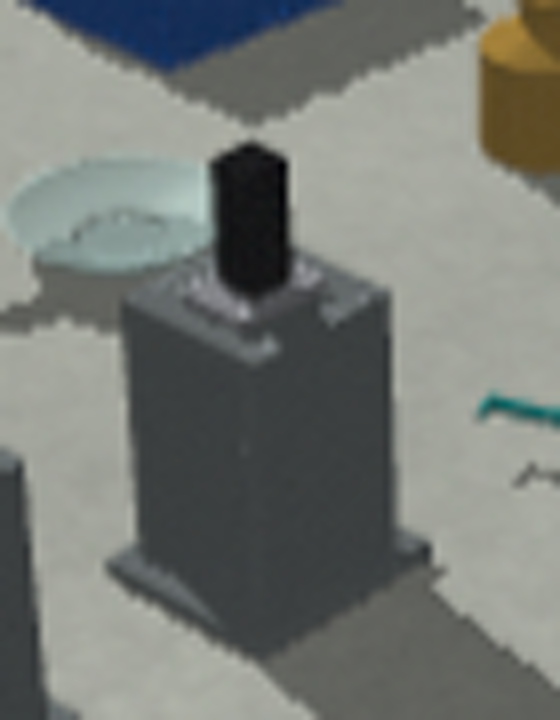

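Emit:
drive_tool([
  [[-0.029, 0.325, 0.099], [0, 0, 0.328], 0],
  [[-0.029, 0.325, 0.099], [0, 0, 0.328], 0],
  [[-0.029, 0.325, 0.099], [0, 0, 0.328], 0],
  [[-0.029, 0.325, 0.099], [0, 0, 0.328], 0],
  [[-0.029, 0.325, 0.099], [0, 0, 0.328], 0],
  [[-0.029, 0.325, 0.099], [0, 0, 0.328], 0],
  [[-0.029, 0.325, 0.099], [0, 0, 0.328], 0],
  [[-0.029, 0.325, 0.099], [0, 0, 0.328], 0],
])

```text
t: 2.3
eef_pos: [0.5515, -0.1703, 0.1984]
tool_rot: [-3.119, 0.377, 0.005]
wrist_force: [-0.1, -0.5, -0.5]
width: 0.999
```

```bash
python3 - <<'E'
from h import *
snap('wrist','w2')
crop('w2',160,0,480,300,2,'c6')
crop('side1',280,240,400,320,6.5,'c7')
E
```

```text
(no output)
```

View pics/w2.png

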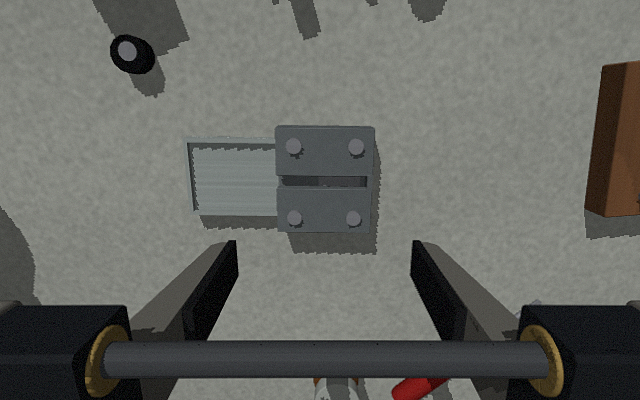

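View pics/c7.png

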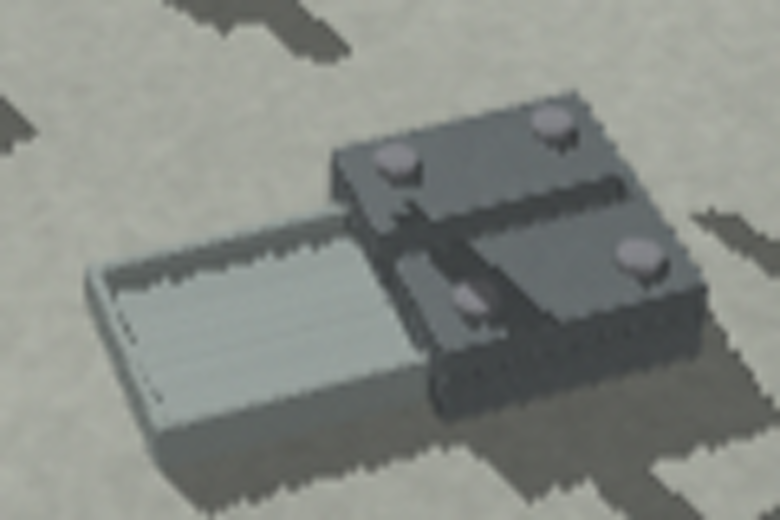

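```bash
python3 - <<'E'
from h import *
crop('w2',260,110,390,245,6,'c8')
crop('w2',270,165,380,200,7,'c9')
E
```

```text
(no output)
```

View pics/c8.png

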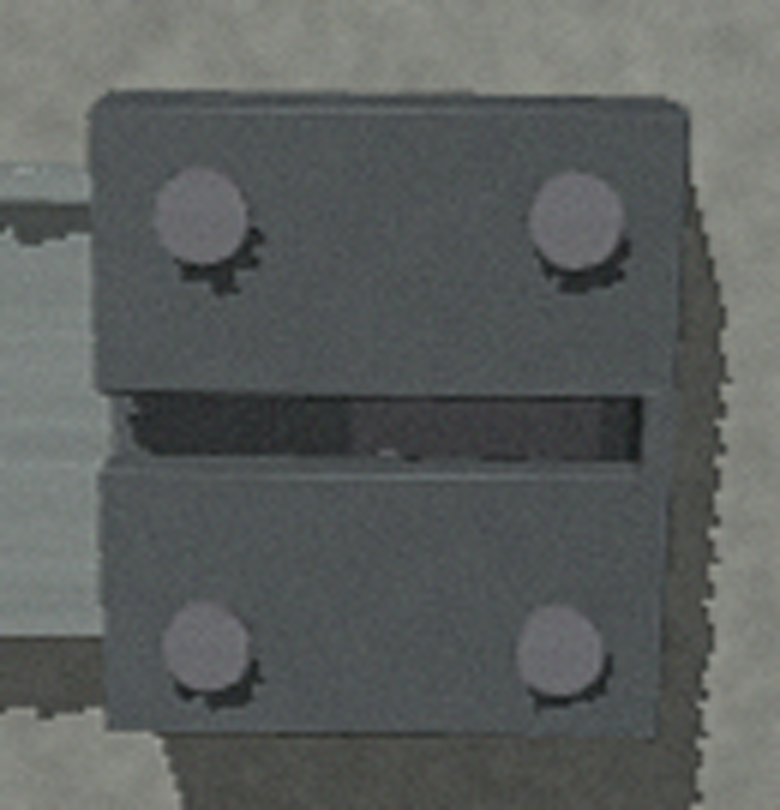

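View pics/c9.png

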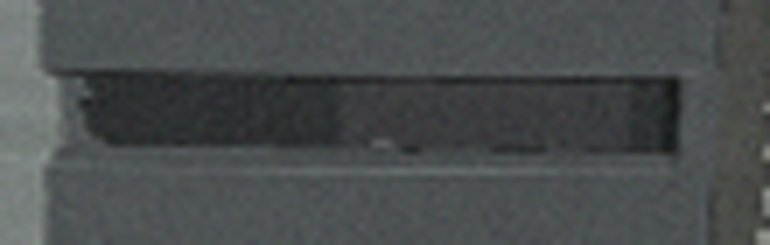

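```bash
python3 - <<'E'
from h import *
g=lambda p:(260+p[0]/6,110+p[1]/6)
A=lambda p,z:atz('w2',g(p),z)[:2]
for n,p in dict(FL=(92,112),FR=(104,728),BL=(688,112),BR=(658,735),sFu=(97,393),sFl=(103,467),sBu=(642,395),sBl=(642,465)).items(): print(n,A(p,.032).round(4))
u=A((642,395),.032)-A((97,393),.032); l=A((642,466),.032)-A((103,467),.032)
for v in(u,l,A((688,112),.032)-A((92,112),.032),A((658,735),.032)-A((104,728),.032)): print(np.linalg.norm(v).round(4),np.degrees(np.arctan2(v[1],v[0])).round(2))
for v in (A((104,728),.032)-A((92,112),.032),A((658,735),.032)-A((688,112),.032)): print(np.linalg.norm(v).round(4),np.degrees(np.arctan2(v[1],v[0])).round(2)+90)
print('screws')
S=[A(p,.036) for p in[(202,216),(577,221),(206,646),(561,651)]]; print(np.round(S,4),np.mean(S,0))
print('key ends', A((350,430),.021),A((600,430),.017))
print('tray far corners z.018',[atz('w2',p,.018)[:2].round(4) for p in [(187,141),(193,213),(278,217),(275,139)]])
E
```

```text
FL [ 0.5224 -0.1053]
FR [ 0.4972 -0.2003]
BL [ 0.6089 -0.1263]
BR [ 0.5846 -0.2228]
sFu [ 0.5114 -0.1466]
sFl [ 0.509  -0.1582]
sBu [ 0.5935 -0.1669]
sBl [ 0.5913 -0.1779]
0.0846 -13.89
0.0846 -13.57
0.0891 -13.69
0.0902 -14.44
0.0984 -14.810000000000002
0.0995 -14.14
screws
[[ 0.5348 -0.1237]
 [ 0.5892 -0.1377]
 [ 0.5177 -0.1894]
 [ 0.5723 -0.2036]] [ 0.55348877 -0.16357872]
key ends [ 0.54733469 -0.16401072] [ 0.58673157 -0.17454678]
tray far corners z.018 [array([ 0.4361, -0.0972]), array([ 0.4173, -0.1662]), array([ 0.4989, -0.1904]), array([ 0.5173, -0.115 ])]
```

```bash
python3 - <<'E'
from h import *
delta([.556,.160,.22],12.5)
E
```

```text
t 2.35 at [ 0.5522 -0.1681  0.1994] yaw -13.68 F [-0.8  1.1 -0.1] d [-0.074  -0.3197 -0.0202] r [-0.0013  0.002  -0.457 ]
```

Emit:
drive_tool([
  [[-0.074, -0.32, -0.02], [0, 0, -0.457], 0],
  [[-0.074, -0.32, -0.02], [0, 0, -0.457], 0],
  [[-0.074, -0.32, -0.02], [0, 0, -0.457], 0],
  [[-0.074, -0.32, -0.02], [0, 0, -0.457], 0],
  [[-0.074, -0.32, -0.02], [0, 0, -0.457], 0],
  [[-0.074, -0.32, -0.02], [0, 0, -0.457], 0],
  [[-0.074, -0.32, -0.02], [0, 0, -0.457], 0],
  [[-0.074, -0.32, -0.02], [0, 0, -0.457], 0],
])

```text
t: 3.15
eef_pos: [0.5548, 0.1664, 0.2216]
tool_rot: [-3.12, -0.357, -0.002]
wrist_force: [0.1, 0.5, -1.1]
width: 1.002
```

```bash
python3 - <<'E'
from h import *
snap('wrist','w3')
delta([.556,.160,.132],12.5)
crop('w3',240,100,400,260,5,'c10')
E
```

```text
t 3.2 at [0.5551 0.1641 0.2213] yaw 12.95 F [0.4 0.2 0.1] d [-0.0001  0.0042  0.0893] r [-0.0001 -0.0009  0.0079]
```

View pics/c10.png

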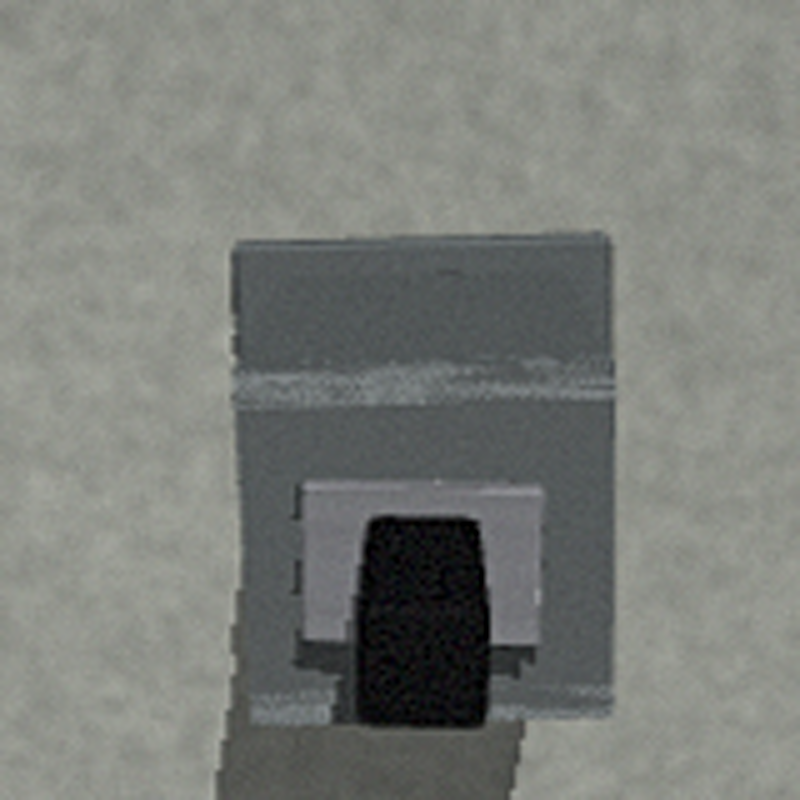

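```bash
python3 - <<'E'
from h import *
g=lambda p:(240+p[0]/5,100+p[1]/5)
def ang(a,b,z):
    v=(atz('w3',g(b),z)-atz('w3',g(a),z))[:2]; return np.linalg.norm(v).round(4),np.degrees(np.arctan2(v[1],v[0])).round(2)
print(ang((305,482),(543,490),.110),ang((302,640),(538,646),.110),'handle top',ang((360,722),(487,724),.155),ang((362,606),(485,606),.155))
print('stand',ang((235,407),(612,400),.105),ang((250,722),(610,717),.105))
C=[atz('w3',g(p),.110)[:2] for p in [(305,482),(543,490),(538,646),(302,640)]];print(np.mean(C,0))
H=[atz('w3',g(p),.155)[:2] for p in [(360,724),(487,724),(485,606),(362,606)]];print(np.mean(H,0),np.round(H,4))
print([atz('w3',g(p),.105)[:2].round(4) for p in [(235,407),(612,400),(610,717),(250,722)]])
delta([.556,.160,.132],12.5)
E
```

```text
(np.float64(0.0373), np.float64(10.92)) (np.float64(0.038), np.float64(11.35)) handle top (np.float64(0.0172), np.float64(11.92)) (np.float64(0.0163), np.float64(12.91))
stand (np.float64(0.0593), np.float64(14.01)) (np.float64(0.0598), np.float64(13.76))
[0.55673572 0.15702902]
[0.55663472 0.15765358] [[0.5502 0.1475]
 [0.5669 0.1513]
 [0.5627 0.1677]
 [0.5468 0.1641]]
[array([0.5225, 0.1744]), array([0.5801, 0.1888]), array([0.5935, 0.1366]), array([0.5354, 0.1224])]
t 3.2 at [0.5551 0.1641 0.2213] yaw 12.95 F [0.4 0.2 0.1] d [-0.0001  0.0042  0.0893] r [-0.0001 -0.0009  0.0079]
```

Emit:
drive_tool([
  [[0, 0.004, 0.04], [0, 0, 0.015], 0],
  [[0, 0.004, 0.07], [0, 0, 0.015], 0],
  [[0, 0.004, 0.075], [0, 0, 0.015], 0],
  [[0, 0.004, 0.075], [0, 0, 0.015], 0],
  [[0, 0.004, 0.075], [0, 0, 0.015], 0],
], grip_force=25)

```text
t: 3.7
eef_pos: [0.5582, 0.1565, 0.1476]
tool_rot: [3.125, 0.321, 0.005]
wrist_force: [-0.3, -0.2, -0.1]
width: 1.0
```

```bash
python3 - <<'E'
from h import *
delta([.5565,.1575,.132],11.7)
E
```

```text
t 3.7 at [0.5582 0.1565 0.1476] yaw 11.73 F [-0.3 -0.2 -0.1] d [-0.0015 -0.0013  0.0155] r [ 0.0004 -0.0029  0.0006]
```

Emit:
drive_tool([
  [[-0.001, -0.001, 0.01], [0, 0, 0], 0],
  [[-0.001, -0.001, 0.015], [0, 0, 0], 0],
  [[-0.001, -0.001, 0.015], [0, 0, 0], 120],
  [[-0.001, -0.001, 0.015], [0, 0, 0], 200],
  [[-0.001, -0.001, 0.015], [0, 0, 0], 255],
  [[-0.001, -0.001, 0.015], [0, 0, 0], 255],
  [[-0.001, -0.001, 0.015], [0, 0, 0], 255],
  [[-0.001, -0.001, 0.015], [0, 0, 0], 255],
], grip_force=25)

```text
t: 4.5
eef_pos: [0.556, 0.1575, 0.1307]
tool_rot: [-3.125, -0.321, -0.0]
wrist_force: [1.0, 0.0, -1.0]
width: 0.5
```

```bash
python3 - <<'E'
from h import *
snap('wrist','w4')
delta([.5565,.1575,.132],11.7)
s=env.read_state(); print(s['width'],s['wrist_torque'])
E
```

```text
t 4.55 at [0.556  0.1574 0.1307] yaw 11.75 F [ 0.4 -0.3 -0.4] d [ 0.0005  0.     -0.0013] r [ 0.0001 -0.0002  0.0008]
0.4566860249164633 [-0.07555956  0.03615367 -0.01579352]
```

View pics/w4.png

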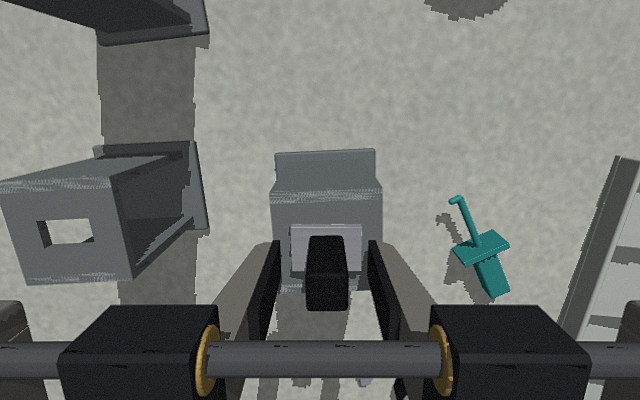

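Emit:
drive_tool([
  [[0, 0, 0], [0, 0, 0], 255],
  [[0, 0, 0], [0, 0, 0], 255],
  [[0, 0, 0], [0, 0, 0], 255],
  [[0, 0, 0], [0, 0, 0], 255],
  [[0, 0, 0], [0, 0, 0], 255],
  [[0, 0, 0], [0, 0, 0], 255],
], grip_force=30)

```text
t: 5.15
eef_pos: [0.556, 0.1574, 0.1306]
tool_rot: [3.125, 0.321, 0.0]
wrist_force: [0.5, -0.1, -0.2]
width: 0.191
```

Emit:
drive_tool([
  [[0, 0, 0], [0, 0, 0], 255],
  [[0, 0, 0], [0, 0, 0], 255],
], grip_force=50)

```text
t: 5.35
eef_pos: [0.5559, 0.1574, 0.1306]
tool_rot: [3.125, 0.321, 0.0]
wrist_force: [1.0, 0.6, -0.9]
width: 0.191
```

```bash
python3 - <<'E'
from h import *
delta([.5565,.1575,.25],11.7)
s=env.read_state(); print(s['width'],s['wrist_torque'])
E
```

```text
t 5.35 at [0.5559 0.1574 0.1306] yaw 11.74 F [ 1.   0.6 -0.9] d [ 6.000e-04  1.000e-04 -1.194e-01] r [ 0.     -0.0001  0.0008]
0.19078559054877078 [-0.08492283 -0.04850076  0.00263102]
```

Emit:
drive_tool([
  [[0, 0, -0.015], [0, 0, 0], 255],
  [[0, 0, -0.035], [0, 0, 0], 255],
  [[0, 0, -0.06], [0, 0, 0], 255],
  [[0, 0, -0.09], [0, 0, 0], 255],
  [[0, 0, -0.12], [0, 0, 0], 255],
  [[0, 0, -0.13], [0, 0, 0], 255],
  [[0, 0, -0.13], [0, 0, 0], 255],
  [[0, 0, -0.13], [0, 0, 0], 255],
])

```text
t: 6.15
eef_pos: [0.5552, 0.1574, 0.2592]
tool_rot: [-3.125, -0.321, 0.003]
wrist_force: [0.1, -0.3, -1.9]
width: 0.193
```

```bash
python3 - <<'E'
from h import *
snap('side','s5');snap('wrist','w5')
s=env.read_state();print(s['width'])
delta([.57,-.167,.25],-14.3)
crop('s5',220,60,340,220,5,'c11')
print(proj('s5',[s['eef_pos'],s['eef_pos']-[0,0,.0256]]))
E
```

```text
0.19185843552798273
t 6.25 at [0.5548 0.1573 0.2583] yaw 11.74 F [ 0.2  0.4 -1.3] d [-0.0511  0.3206  0.0084] r [4.000e-04 3.800e-03 4.546e-01]
[[277.86863265 119.59927536]
 [278.40160969 129.77374117]]
```

View pics/c11.png

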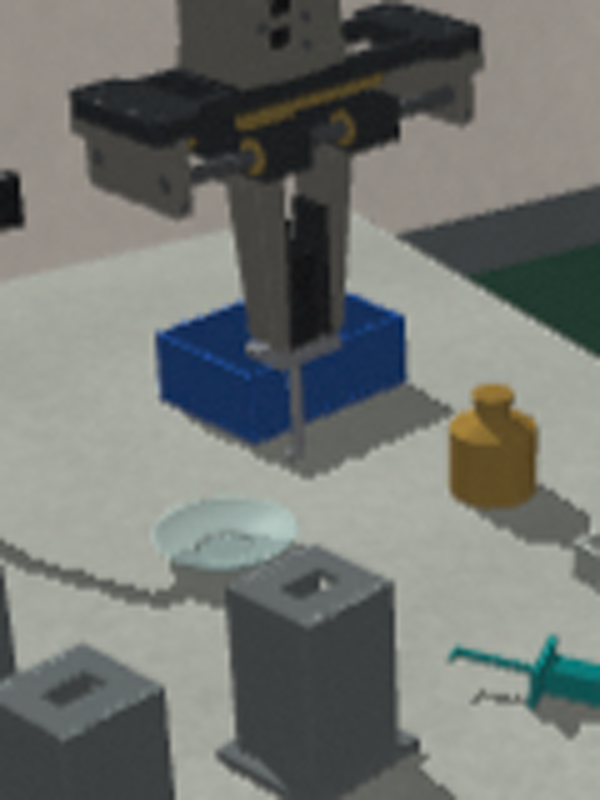

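View pics/w5.png

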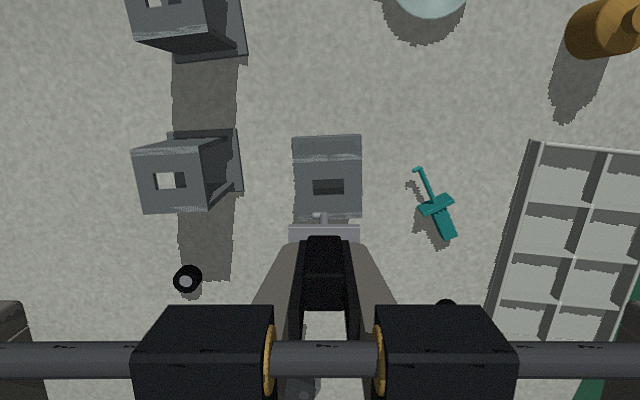

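```bash
python3 - <<'E'
from h import *
s=env.read_state(); p=s['eef_pos']
for L in (.04,.05,.055,.06,.065,.07): print(L,proj('s5',p-[0,0,.0256+L])[0].round(1))
crop('s5',260,120,300,160,15,'c12'); crop('w5',280,125,370,245,6,'c13')
E
```

```text
0.04 [279.2 145.1]
0.05 [279.4 148.9]
0.055 [279.5 150.7]
0.06 [279.6 152.6]
0.065 [279.7 154.4]
0.07 [279.8 156.3]
```

View pics/c12.png

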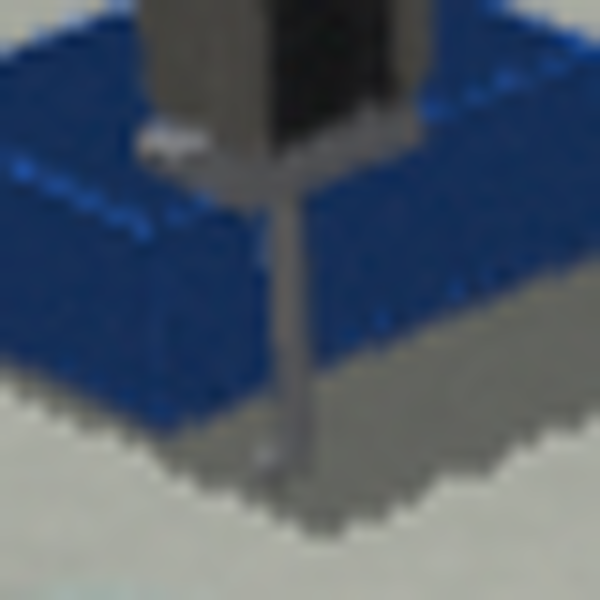

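View pics/c13.png

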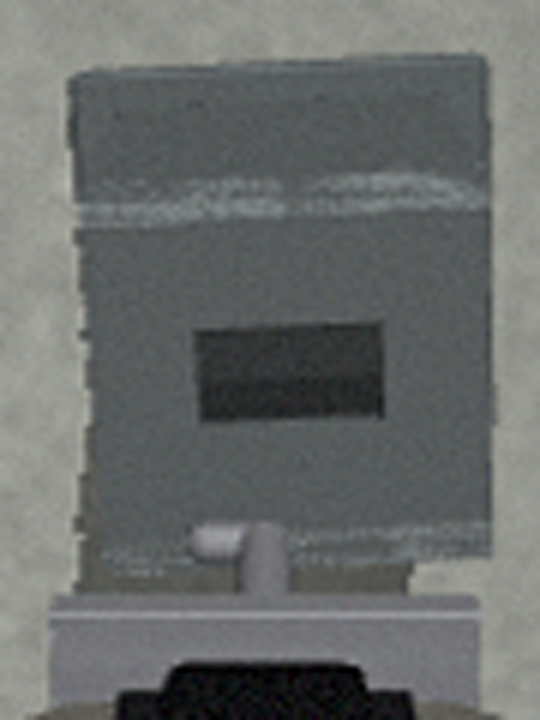

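```bash
python3 - <<'E'
from h import *
g=lambda p:(280+p[0]/6,125+p[1]/6)
H=np.array([atz('w5',g(p),.105)[:2] for p in [(194,330),(385,322),(384,416),(201,421)]]);print(H.round(4),H.mean(0).round(4))
for a,b in[(0,1),(3,2),(3,0)]:
    v=H[b]-H[a];print(np.linalg.norm(v).round(4),np.degrees(np.arctan2(v[1],v[0])).round(1))
p=np.array([.5552,.1574,.2592])
for L in (.05,.055,.06,.065,.07): print(L,((proj('w5',p-[0,0,.0256+L])[0]-[280,125])*6).round(0), ((proj('w5',p-[0,0,.0256+L]+.009*-down(11.74)[:,0])[0]-[280,125])*6).round(0))
delta([.5710,-.1682,.20],-14.3)
E
```

```text
[[0.5416 0.165 ]
 [0.5692 0.172 ]
 [0.5723 0.1578]
 [0.5454 0.1514]] [0.5571 0.1616]
0.0285 14.2
0.0276 13.4
0.0141 105.5
0.05 [274. 568.] [195. 568.]
0.055 [274. 554.] [197. 554.]
0.06 [274. 541.] [198. 541.]
0.065 [274. 528.] [199. 528.]
0.07 [273. 515.] [201. 515.]
t 6.25 at [0.5548 0.1573 0.2583] yaw 11.74 F [ 0.2  0.4 -1.3] d [-0.0502  0.322   0.0584] r [4.000e-04 3.800e-03 4.546e-01]
```

```bash
sed -i 's/im=env.get_image(n); ci=env.camera_info(n);/ci=env.camera_info(n); im=env.get_image(n);/' h.py; python3 - <<'E'
from h import *
delta([.5705,-.1702,.20],-14.3)
E
```

```text
t 6.25 at [0.5548 0.1573 0.2583] yaw 11.74 F [ 0.2  0.4 -1.3] d [-0.0511  0.3239  0.0584] r [4.000e-04 3.800e-03 4.546e-01]
```

Emit:
drive_tool([
  [[-0.05, 0.324, 0.02], [0, 0, 0.455], 255],
  [[-0.05, 0.324, 0.03], [0, 0, 0.455], 255],
  [[-0.05, 0.324, 0.04], [0, 0, 0.455], 255],
  [[-0.05, 0.324, 0.05], [0, 0, 0.455], 255],
  [[-0.05, 0.324, 0.058], [0, 0, 0.455], 255],
  [[-0.05, 0.324, 0.058], [0, 0, 0.455], 255],
  [[-0.05, 0.324, 0.058], [0, 0, 0.455], 255],
  [[-0.05, 0.324, 0.058], [0, 0, 0.455], 255],
])

```text
t: 7.05
eef_pos: [0.571, -0.1734, 0.199]
tool_rot: [-3.115, 0.4, 0.008]
wrist_force: [-0.9, 0.5, -1.2]
width: 0.193
```

Emit:
drive_tool([
  [[0, 0, 0], [0, 0, 0], 255],
  [[0, 0, 0], [0, 0, 0], 255],
  [[0, 0, 0], [0, 0, 0], 255],
  [[0, 0, 0], [0, 0, 0], 255],
])

```text
t: 7.45
eef_pos: [0.5731, -0.1689, 0.2029]
tool_rot: [3.117, -0.389, 0.001]
wrist_force: [0.2, -0.8, -0.4]
width: 0.194
```

```bash
python3 - <<'E'
from h import *
snap('wrist','w6'); snap('side','s6')
delta([.5705,-.1702,.20],-14.3)
crop('w6',230,90,410,260,4.4,'c14'); crop('s6',310,190,410,310,6,'c15')
E
```

```text
t 7.55 at [ 0.5731 -0.1692  0.2028] yaw -14.26 F [ 0.8  0.7 -0.1] d [-0.0023  0.0016  0.0028] r [ 0.0001 -0.0004  0.0007]
```

View pics/c14.png

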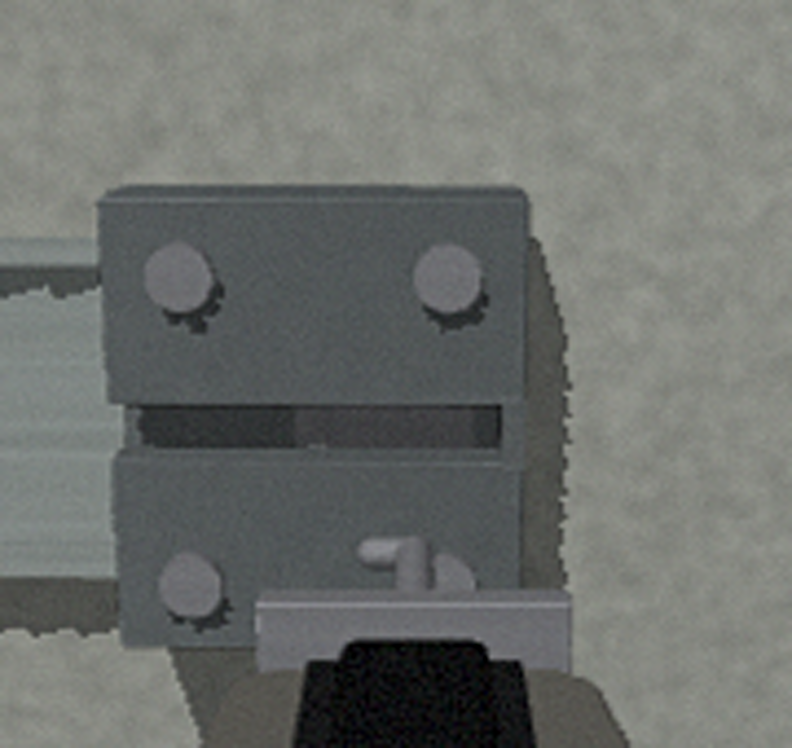

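View pics/c15.png

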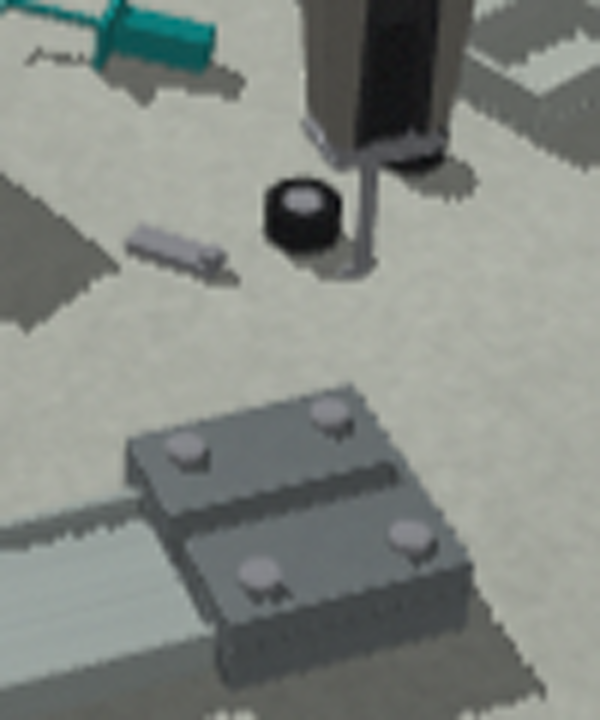

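```bash
python3 - <<'E'
from h import *
g=lambda p:(230+p[0]/4.4,90+p[1]/4.4)
A=lambda p,z:atz('w6',g(p),z)[:2]
for a,b in [((112,404),(503,404)),((118,450),(503,449)),((100,203),(527,202)),((100,203),(124,645))]:
    v=A(b,.032)-A(a,.032); print(A(a,.032).round(4),A(b,.032).round(4),np.linalg.norm(v).round(4),np.degrees(np.arctan2(v[1],v[0])).round(2))
S=[A(p,.036) for p in[(178,278),(447,278),(190,585)]]; print(np.round(S,4),(S[1]+S[2])/2)
print('mid mouth',(A((112,404),.032)+A((118,450),.032))/2,'back',(A((503,404),.032)+A((503,449),.032))/2)
print('key',A((296,428),.021),A((473,428),.017))
p=np.array([.5731,-.1692,.2028]);R=down(-14.26)
for L in (.055,.06,.065,.07): print(L,*[((proj('w6',p-[0,0,.0256+L]+R[:,0]*dx)[0]-[230,90])*4.4).round(0) for dx in (0,-.009)])
# handle top corners
print('handletop z',[((proj('w6',p+[0,0,.0244]+R@np.array([x,y,0]))[0]-[230,90])*4.4).round(0) for x,y in[(-.009,-.009),(.009,-.009)]])
print('collar top far corners',[((proj('w6',p+[0,0,-.0206]+R@np.array([x,y,0]))[0]-[230,90])*4.4).round(0) for x,y in[(-.019,-.013),(.019,-.013)]])
print('collar bot far corners',[((proj('w6',p+[0,0,-.0256]+R@np.array([x,y,0]))[0]-[230,90])*4.4).round(0) for x,y in[(-.019,-.013),(.019,-.013)]])
E
```

```text
[ 0.5116 -0.1488] [ 0.5931 -0.1695] 0.0841 -14.26
[ 0.5098 -0.1589] [ 0.5908 -0.1793] 0.0835 -14.11
[ 0.522  -0.1075] [ 0.6078 -0.129 ] 0.0884 -14.1
[ 0.522  -0.1075] [ 0.4976 -0.2026] 0.0982 -104.4
[[ 0.5339 -0.1259]
 [ 0.588  -0.1396]
 [ 0.517  -0.1913]] [ 0.55250233 -0.16548007]
mid mouth [ 0.51071835 -0.15387222] back [ 0.59197193 -0.17440801]
key [ 0.54705336 -0.16611805] [ 0.58530798 -0.17686444]
0.055 [413. 559.] [357. 559.]
0.06 [413. 549.] [358. 549.]
0.065 [413. 540.] [359. 540.]
0.07 [413. 531.] [360. 531.]
handletop z [array([319., 831.]), array([512., 830.])]
collar top far corners [array([256., 617.]), array([572., 617.])]
collar bot far corners [array([260., 603.]), array([568., 603.])]
```

Emit:
drive_tool([
  [[-0.003, 0.002, 0.02], [0, 0, 0], 255],
  [[-0.003, 0.002, 0.04], [0, 0, 0], 255],
  [[-0.003, 0.002, 0.055], [0, 0, 0], 255],
  [[-0.003, 0.002, 0.065], [0, 0, 0], 255],
  [[-0.003, 0.002, 0.065], [0, 0, 0], 255],
  [[-0.003, 0.002, 0.065], [0, 0, 0], 255],
  [[-0.003, 0.002, 0.065], [0, 0, 0], 255],
  [[-0.003, 0.002, 0.065], [0, 0, 0], 255],
])

```text
t: 8.35
eef_pos: [0.5701, -0.1714, 0.1386]
tool_rot: [3.116, -0.392, 0.003]
wrist_force: [-0.5, -0.9, -1.4]
width: 0.197
```

```bash
python3 - <<'E'
from h import *
snap('wrist','w7'); snap('side','s7')
delta([.5705,-.1702,.13],-14.2)
crop('w7',230,90,410,260,4.4,'c16'); crop('s7',320,220,400,310,8,'c17')
E
```

```text
t 8.45 at [ 0.5699 -0.1714  0.1383] yaw -14.32 F [-0.3 -0.3 -0.5] d [ 0.0003 -0.0013  0.0083] r [ 0.0003 -0.0012 -0.0021]
```

View pics/c16.png

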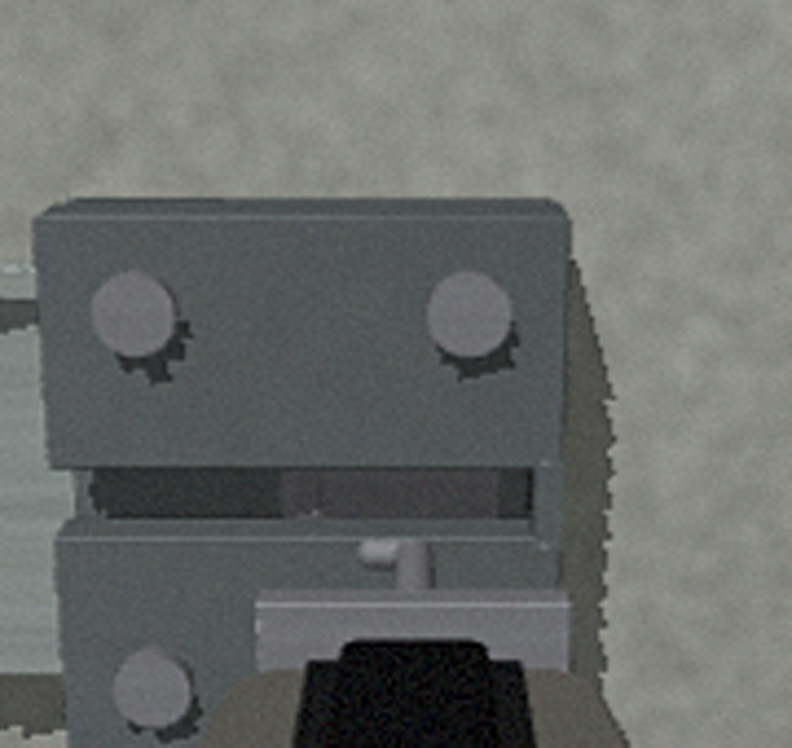

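View pics/c17.png

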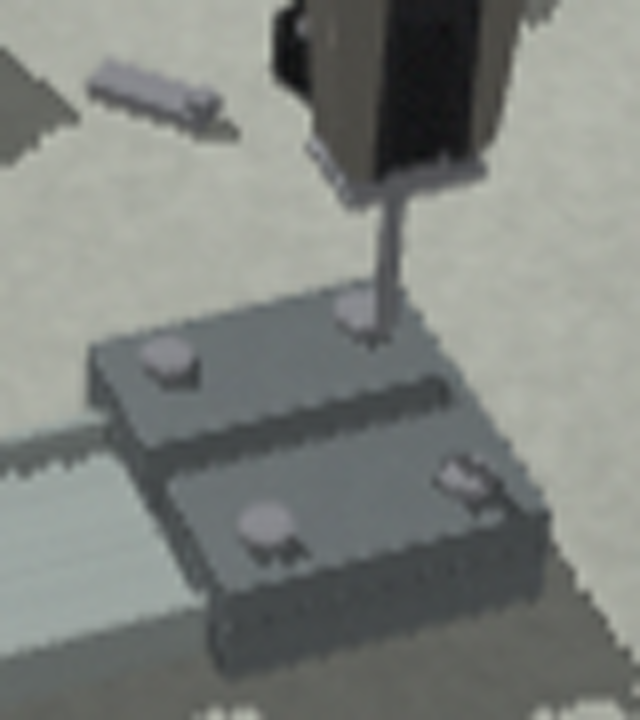

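```bash
python3 - <<'E'
from h import *
g=lambda p:(230+p[0]/4.4,90+p[1]/4.4)
A=lambda p,z:atz('w7',g(p),z)[:2]
s=env.read_state();p=s['eef_pos'];R=Ro.from_rotvec(s['tool_rot']).as_matrix()
C=np.array([.5522,-.1652]);a=np.radians(-14.2);ux=np.array([np.cos(a),np.sin(a)]);uy=np.array([-np.sin(a),np.cos(a)])
pl=lambda q:np.round([(q[:2]-C)@ux*1e3,(q[:2]-C)@uy*1e3],2)
for n,q,z in [('sFu',(50,467),.032),('sBu',(535,467),.032),('sFl',(60,538),.032),('sBl',(545,541),.032),('sBl-dark',(532,519),.032),('FL',(35,217),.032),('BL',(570,217),.032),('sc1',(134,313),.036),('sc2',(469,313),.036),('sc3',(152,688),.036),('headF',(281,492),.021),('headB',(320,492),.021),('headBb',(320,492),.017),('keyB',(497,492),.017)]: print(n,pl(A(q,z)))
print('TCP',pl(p), p)
for nm,z,y in [('ctop',-.0206,-.013),('cbot',-.0256,-.013)]:
    print(nm,[((proj('w7',p+[0,0,z]+R@np.array([x,y,0]))[0]-[230,90])*4.4).round(0) for x in(-.019,.019)])
print('1mm y ->',(proj('w7',p+[0,0,-.0206]+R@np.array([0,-.014,0]))[0]-proj('w7',p+[0,0,-.0206]+R@np.array([0,-.013,0]))[0])*4.4)
for L in (.055,.06,.065,.07): print(L,*[((proj('w7',p-[0,0,.0256+L]+R[:,0]*dx)[0]-[230,90])*4.4).round(0) for dx in (0,-.009)],'side',((proj('s7',p-[0,0,.0256+L])[0]-[320,220])*8).round(0))
# side: project plate model
M=lambda x,y,z:np.r_[C+ux*x/1e3+uy*y/1e3,z/1e3]
for q in [(-45,50,32),(45,50,32),(45,-50,32),(-45,-50,32),(-45,6,32),(40,6,32),(40,-6,32)]: print('side',q,((proj('s7',M(*q))[0]-[320,220])*8).round(0),'w',((proj('w7',M(*q))[0]-[230,90])*4.4).round(0))
E
```

```text
sFu [-44.17   6.33]
sBu [40.45  6.07]
sFl [-43.31  -6.69]
sBl [42.49 -7.53]
sBl-dark [40.11 -3.44]
FL [-43.65  49.46]
BL [45.4  49.25]
sc1 [-27.36  34.02]
sc2 [28.54 33.88]
sc3 [-27.78 -33.72]
headF [-4.98 -1.55]
headB [ 2.15 -1.57]
headBb [ 1.91 -2.74]
keyB [34.75 -2.85]
TCP [18.64 -1.63] [ 0.56986778 -0.17135599  0.13825581]
ctop [array([253., 614.]), array([569., 613.])]
cbot [array([257., 599.]), array([565., 599.])]
1mm y -> [-4.23600434e-03 -7.79351287e+00]
0.055 [410. 556.] [354. 556.] side [377. 331.]
0.06 [410. 546.] [355. 546.] side [376. 345.]
0.065 [410. 537.] [356. 537.] side [374. 360.]
0.07 [410. 528.] [357. 528.] side [373. 374.]
side (-45, 50, 32) [ 76. 336.] w [ 27. 214.]
side (45, 50, 32) [380. 263.] w [568. 212.]
side (45, -50, 32) [544. 503.] w [554. 759.]
side (-45, -50, 32) [219. 589.] w [ 66. 761.]
side (-45, 6, 32) [136. 442.] w [ 45. 469.]
side (40, 6, 32) [432. 368.] w [532. 467.]
side (40, -6, 32) [451. 397.] w [531. 533.]
```

Emit:
drive_tool([
  [[0, -0.0005, 0.008], [0, 0, 0], 255],
  [[0, -0.0005, 0.015], [0, 0, 0], 255],
  [[0, -0.0005, 0.018], [0, 0, 0], 255],
  [[0, -0.0005, 0.019], [0, 0, 0], 255],
  [[0, -0.0005, 0.02], [0, 0, 0], 255],
  [[0, -0.0005, 0.021], [0, 0, 0], 255],
])

```text
t: 9.05
eef_pos: [0.5698, -0.1707, 0.1167]
tool_rot: [3.117, -0.392, 0.001]
wrist_force: [-0.1, -0.3, -1.9]
width: 0.193
```

```bash
python3 - <<'E'
from h import *
snap('wrist','w8'); snap('side','s8')
delta([.5705,-.1702,.12],-14.2)
crop('w8',230,90,410,260,4.4,'c18'); crop('s8',320,220,400,310,8,'c19')
E
```

```text
t 9.15 at [ 0.5697 -0.1707  0.1166] yaw -14.32 F [ 0.9 -0.3 -1.7] d [ 0.0007 -0.0007 -0.0034] r [ 0.0001 -0.0001 -0.0022]
```

View pics/c18.png

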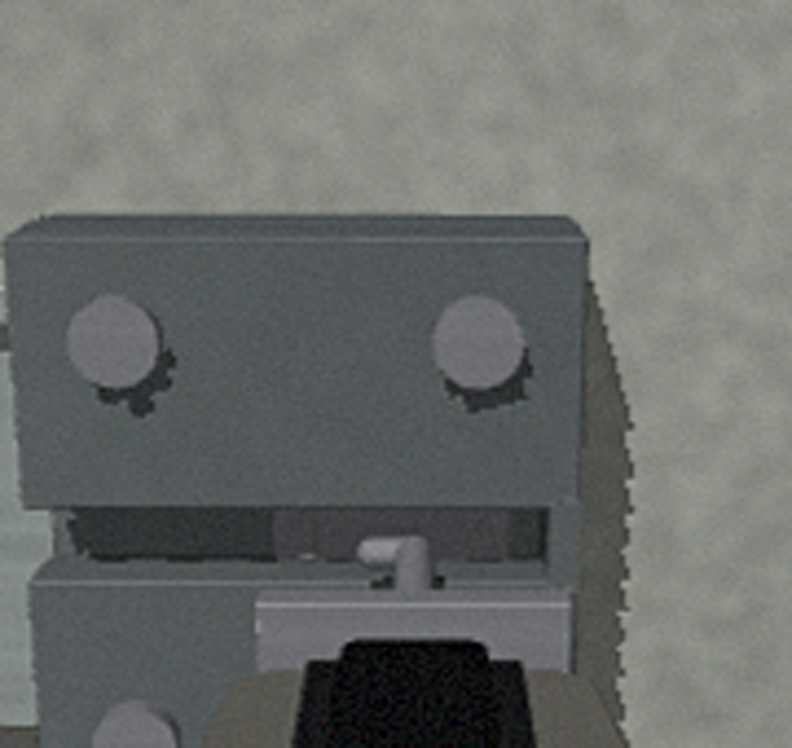

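View pics/c19.png

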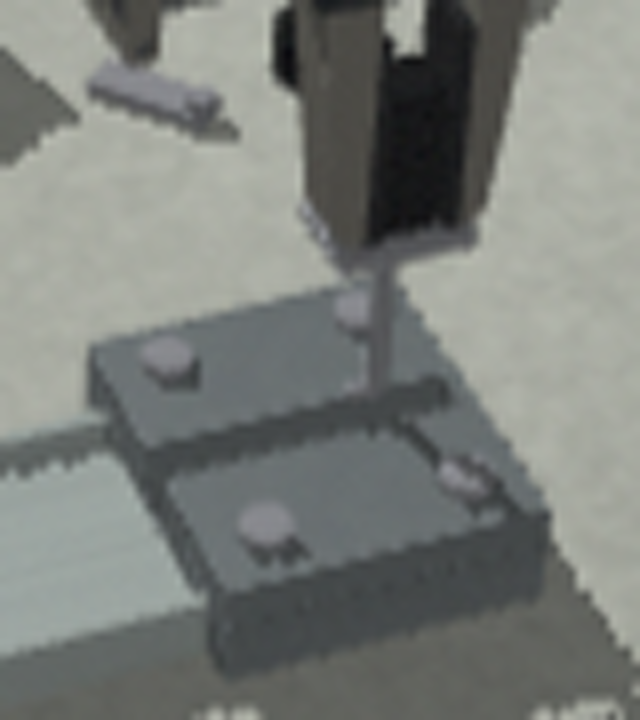

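Emit:
drive_tool([
  [[0, 0, 0.002], [0, 0, 0], 255],
  [[0, 0, 0.004], [0, 0, 0], 255],
  [[0, 0, 0.006], [0, 0, 0], 255],
  [[0, 0, 0.008], [0, 0, 0], 255],
  [[0, 0, 0.009], [0, 0, 0], 255],
  [[0, 0, 0.01], [0, 0, 0], 255],
])

```text
t: 9.75
eef_pos: [0.5696, -0.1706, 0.1064]
tool_rot: [-3.117, 0.392, 0.0]
wrist_force: [0.1, 0.1, -1.3]
width: 0.195
```

Emit:
drive_tool([
  [[0, 0, 0.0005], [0, 0, 0], 255],
  [[0, 0, 0.001], [0, 0, 0], 255],
  [[0, 0, 0.0015], [0, 0, 0], 255],
  [[0, 0, 0.002], [0, 0, 0], 255],
])

```text
t: 10.15
eef_pos: [0.5696, -0.1707, 0.1046]
tool_rot: [3.117, -0.392, 0.0]
wrist_force: [-0.4, 0.0, 0.4]
width: 0.194
```

Emit:
drive_tool([
  [[0, 0, 0.0005], [0, 0, 0], 255],
  [[0, 0, 0.001], [0, 0, 0], 255],
])

```text
t: 10.35
eef_pos: [0.5696, -0.1707, 0.1035]
tool_rot: [3.117, -0.392, -0.0]
wrist_force: [-0.2, -1.1, 0.2]
width: 0.192
```

Emit:
drive_tool([
  [[0, 0, 0.0005], [0, 0, 0], 255],
  [[0, 0, 0.001], [0, 0, 0], 255],
])

```text
t: 10.55
eef_pos: [0.5696, -0.1707, 0.1025]
tool_rot: [3.117, -0.392, 0.0]
wrist_force: [-0.6, -0.6, -0.7]
width: 0.192
```

Emit:
drive_tool([
  [[0, 0, 0.0005], [0, 0, 0], 255],
  [[0, 0, 0.001], [0, 0, 0], 255],
])

```text
t: 10.75
eef_pos: [0.5696, -0.1706, 0.1015]
tool_rot: [-3.117, 0.392, 0.0]
wrist_force: [0.0, -0.6, -1.6]
width: 0.189
```

Emit:
drive_tool([
  [[0, 0, 0.0005], [0, 0, 0], 255],
  [[0, 0, 0.001], [0, 0, 0], 255],
])

```text
t: 10.95
eef_pos: [0.5696, -0.1706, 0.1005]
tool_rot: [-3.117, 0.392, 0.0]
wrist_force: [-0.3, -0.5, -1.5]
width: 0.192
```

```bash
python3 - <<'E'
from h import *
snap('side','s9'); snap('wrist','w9')
delta([.5705,-.1702,.12],-14.2)
crop('w9',230,90,410,260,4.4,'c20'); crop('s9',320,220,400,310,8,'c21')
E
```

```text
t 11.05 at [ 0.5696 -0.1706  0.1005] yaw -14.32 F [-0.7  0.1 -1.5] d [ 0.0008 -0.0006 -0.0195] r [-0.      0.0002 -0.0021]
```

View pics/c20.png

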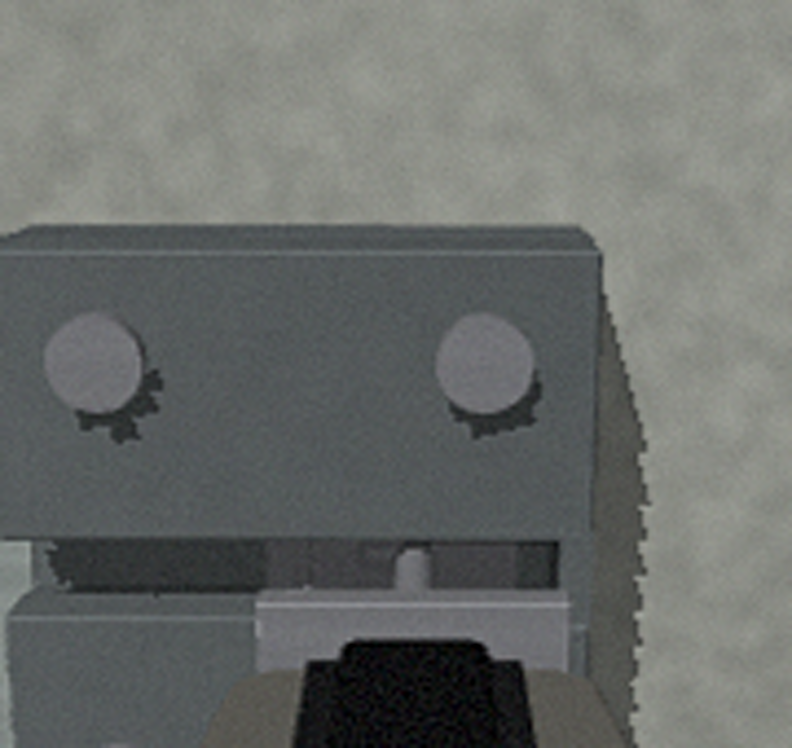

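View pics/c21.png

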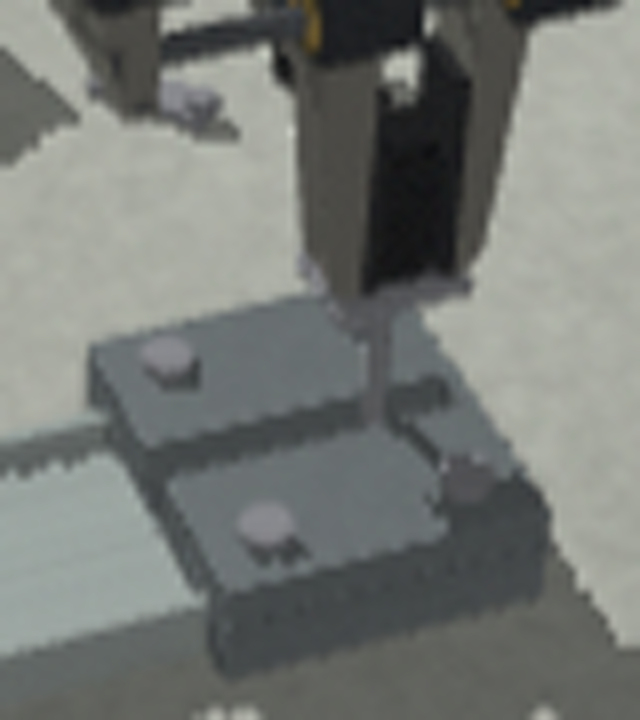

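Emit:
drive_tool([
  [[0, 0, 0.0005], [0, 0, 0], 255],
  [[0, 0, 0.001], [0, 0, 0], 255],
])

```text
t: 11.25
eef_pos: [0.5697, -0.1707, 0.0995]
tool_rot: [3.117, -0.392, 0.0]
wrist_force: [-0.1, 0.4, -0.4]
width: 0.193
```

Emit:
drive_tool([
  [[0, 0, 0.0005], [0, 0, 0], 255],
  [[0, 0, 0.001], [0, 0, 0], 255],
])

```text
t: 11.45
eef_pos: [0.5696, -0.1707, 0.0985]
tool_rot: [3.117, -0.392, 0.0]
wrist_force: [-1.3, 0.1, -0.9]
width: 0.193
```

Emit:
drive_tool([
  [[0, 0, 0.0005], [0, 0, 0], 255],
  [[0, 0, 0.001], [0, 0, 0], 255],
])

```text
t: 11.65
eef_pos: [0.5697, -0.1707, 0.0976]
tool_rot: [3.117, -0.392, 0.0]
wrist_force: [-0.4, 0.0, 1.3]
width: 0.193
```

Emit:
drive_tool([
  [[0, 0, 0.0005], [0, 0, 0], 255],
  [[0, 0, 0.001], [0, 0, 0], 255],
])

```text
t: 11.85
eef_pos: [0.5699, -0.1708, 0.0974]
tool_rot: [3.117, -0.392, 0.001]
wrist_force: [-1.6, 1.2, 5.4]
width: 0.194
```

Emit:
drive_tool([
  [[0, 0, -0.001], [0, 0, 0], 255],
  [[-0.001, 0, -0.0015], [0, 0, 0], 255],
  [[-0.003, 0, -0.0015], [0, 0, 0], 255],
  [[-0.005, 0, -0.0015], [0, 0, 0], 255],
  [[-0.006, 0, -0.0015], [0, 0, 0], 255],
  [[-0.007, 0, -0.0015], [0, 0, 0], 255],
  [[-0.008, 0, -0.0015], [0, 0, 0], 255],
])

```text
t: 12.55
eef_pos: [0.5619, -0.1687, 0.0981]
tool_rot: [3.117, -0.392, 0.001]
wrist_force: [1.0, -0.7, -1.6]
width: 0.19
```

Emit:
drive_tool([
  [[-0.001, 0, 0], [0, 0, 0], 255],
  [[-0.002, 0, 0], [0, 0, 0], 255],
  [[-0.003, 0, 0], [0, 0, 0], 255],
])

```text
t: 12.85
eef_pos: [0.5598, -0.1683, 0.0985]
tool_rot: [3.117, -0.392, 0.004]
wrist_force: [3.9, -0.8, -1.8]
width: 0.196
```

Emit:
drive_tool([
  [[-0.001, 0, 0], [0, 0, 0], 255],
  [[-0.002, 0, 0], [0, 0, 0], 255],
  [[-0.003, 0, 0], [0, 0, 0], 255],
  [[-0.004, 0, 0], [0, 0, 0], 255],
])

```text
t: 13.25
eef_pos: [0.5554, -0.1671, 0.0984]
tool_rot: [3.117, -0.392, 0.002]
wrist_force: [4.8, -0.7, -1.2]
width: 0.192
```

```bash
python3 - <<'E'
from h import *
snap('wrist','w10'); snap('side','s10')
delta([.5705,-.1702,.0985],-14.2); print(env.read_state()['wrist_torque'])
crop('w10',230,90,410,260,4.4,'c22'); crop('s10',320,220,400,310,8,'c23')
E
```

```text
t 13.35 at [ 0.5553 -0.1671  0.0984] yaw -14.33 F [ 3.7 -1.2  0.5] d [ 0.0155 -0.0007 -0.0001] r [ 0.0002 -0.0009 -0.0022]
[-0.27620062 -0.96447463  0.0061078 ]
```

View pics/c22.png

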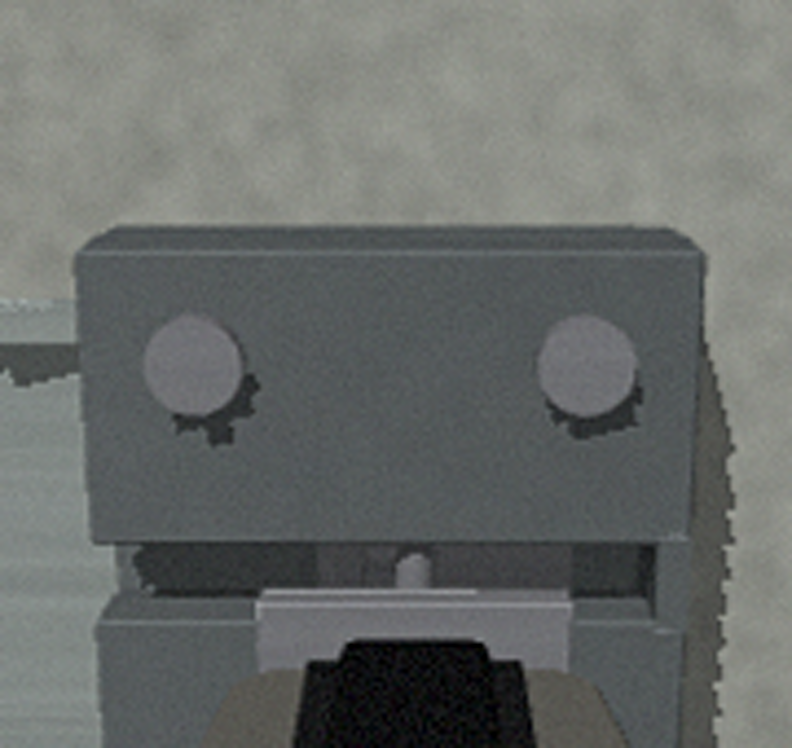

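View pics/c23.png

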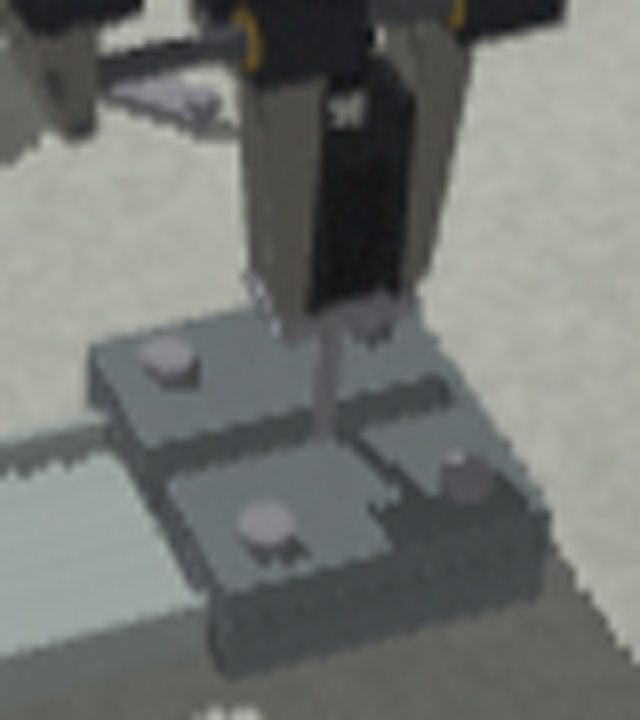

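Emit:
drive_tool([
  [[-0.002, 0, 0], [0, 0, 0], 255],
  [[-0.004, 0, 0], [0, 0, 0], 255],
  [[-0.006, 0, 0], [0, 0, 0], 255],
  [[-0.008, 0, 0], [0, 0, 0], 255],
  [[-0.01, 0, 0], [0, 0, 0], 255],
  [[-0.012, 0, 0], [0, 0, 0], 255],
  [[-0.014, 0, 0], [0, 0, 0], 255],
  [[-0.016, 0, 0], [0, 0, 0], 255],
])

```text
t: 14.15
eef_pos: [0.5397, -0.1631, 0.0984]
tool_rot: [3.117, -0.392, 0.001]
wrist_force: [5.0, -0.5, -0.5]
width: 0.194
```

Emit:
drive_tool([
  [[-0.002, 0, 0], [0, 0, 0], 255],
  [[-0.004, 0, 0], [0, 0, 0], 255],
  [[-0.006, 0, 0], [0, 0, 0], 255],
  [[-0.008, 0, 0], [0, 0, 0], 255],
  [[-0.01, 0, 0], [0, 0, 0], 255],
  [[-0.012, 0, 0], [0, 0, 0], 255],
  [[-0.014, 0, 0], [0, 0, 0], 255],
  [[-0.016, 0, 0], [0, 0, 0], 255],
])

```text
t: 14.95
eef_pos: [0.5242, -0.1591, 0.0983]
tool_rot: [3.117, -0.392, 0.001]
wrist_force: [5.5, -0.4, -0.2]
width: 0.19
```

```bash
python3 - <<'E'
from h import *
snap('wrist','w11')
C=np.array([.5522,-.1652]);a=np.radians(-14.2);ux=np.array([np.cos(a),np.sin(a)]);uy=np.array([-np.sin(a),np.cos(a)])
p=env.read_state()['eef_pos'];print((p[:2]-C)@ux,(p[:2]-C)@uy)
delta([.5705,-.1702,.0985],-14.2)
crop('w11',190,90,410,260,3.6,'c24')
E
```

```text
-0.028970499435971468 -0.0008963923072057465
t 15.0 at [ 0.5239 -0.159   0.0983] yaw -14.32 F [ 4.5 -0.2  0.1] d [ 0.0479 -0.0006 -0.0002] r [ 0.     -0.0003 -0.0021]
```

View pics/c24.png

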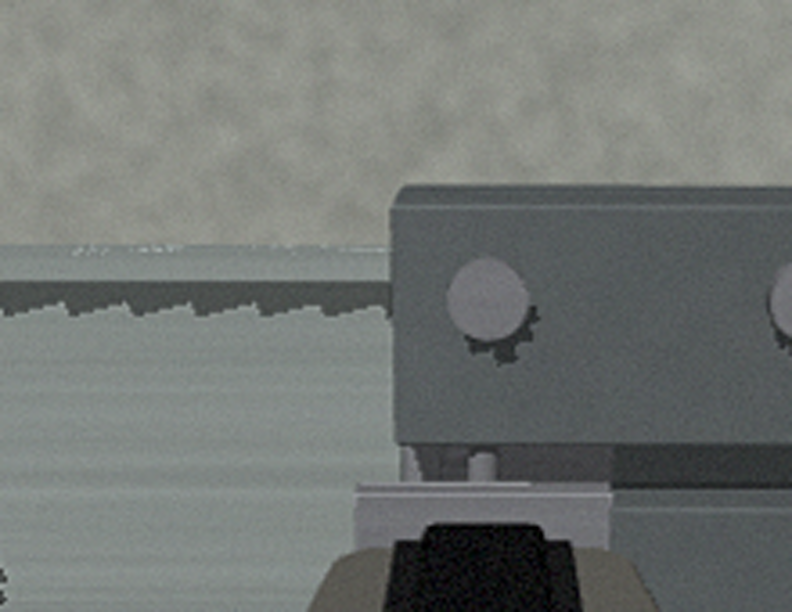

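Emit:
drive_tool([
  [[-0.002, 0, 0], [0, 0, 0], 255],
  [[-0.004, 0, 0], [0, 0, 0], 255],
  [[-0.006, 0, 0], [0, 0, 0], 255],
  [[-0.008, 0, 0], [0, 0, 0], 255],
  [[-0.01, 0, 0], [0, 0, 0], 255],
  [[-0.012, 0, 0], [0, 0, 0], 255],
  [[-0.014, 0, 0], [0, 0, 0], 255],
  [[-0.016, 0, 0], [0, 0, 0], 255],
])

```text
t: 15.8
eef_pos: [0.5079, -0.1548, 0.0977]
tool_rot: [-3.117, 0.392, 0.002]
wrist_force: [0.6, -0.7, -0.9]
width: 0.195
```

Emit:
drive_tool([
  [[-0.003, 0, 0], [0, 0, 0], 255],
  [[-0.006, 0, 0], [0, 0, 0], 255],
  [[-0.009, 0, 0], [0, 0, 0], 255],
  [[-0.012, 0, 0], [0, 0, 0], 255],
  [[-0.015, 0, 0], [0, 0, 0], 255],
  [[-0.018, 0, 0], [0, 0, 0], 255],
  [[-0.02, 0, 0], [0, 0, 0], 255],
  [[-0.022, 0, 0], [0, 0, 0], 255],
])

```text
t: 16.6
eef_pos: [0.4871, -0.1496, 0.0981]
tool_rot: [3.117, -0.392, 0.0]
wrist_force: [0.9, -0.3, -1.3]
width: 0.195
```

```bash
python3 - <<'E'
from h import *
snap('wrist','w12');snap('side','s12')
C=np.array([.5522,-.1652]);a=np.radians(-14.2);ux=np.array([np.cos(a),np.sin(a)]);uy=np.array([-np.sin(a),np.cos(a)])
p=env.read_state()['eef_pos'];print((p[:2]-C)@ux,(p[:2]-C)@uy)
delta([.5705,-.1702,.0985],-14.2)
crop('w12',230,90,450,260,3.6,'c25');crop('s12',280,200,400,320,6,'c26')
E
```

```text
-0.06702840378895966 -0.000826546324163208
t 16.7 at [ 0.487  -0.1496  0.098 ] yaw -14.32 F [ 0.2 -0.4 -0.4] d [ 0.086  -0.0007 -0.0005] r [-0.      0.0002 -0.0022]
```

View pics/c25.png

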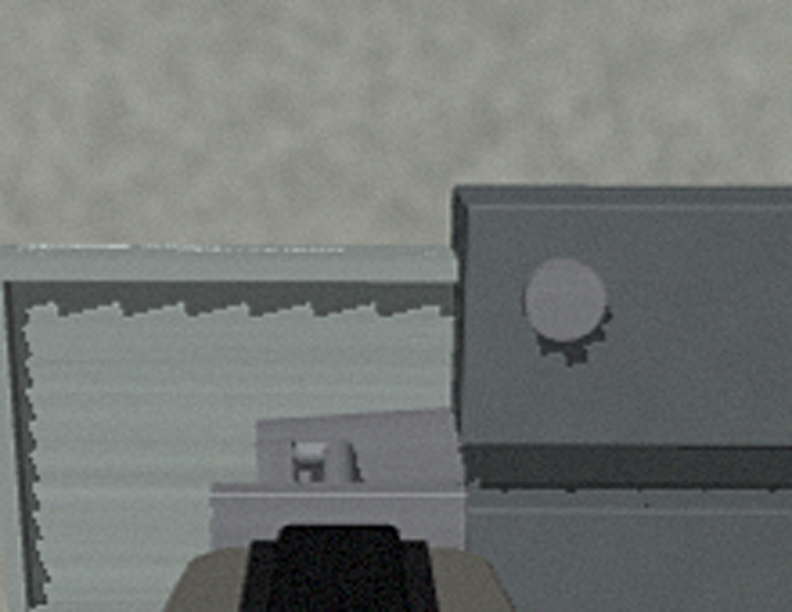

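View pics/c26.png

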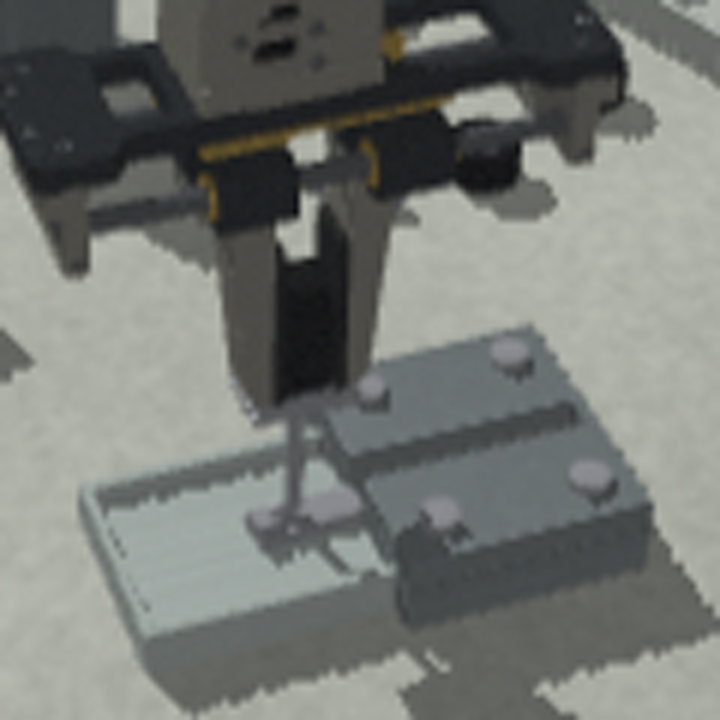

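Emit:
drive_tool([
  [[-0.002, 0, 0], [0, 0, 0], 255],
  [[-0.004, 0, 0], [0, 0, 0], 255],
  [[-0.006, 0, 0], [0, 0, 0], 255],
  [[-0.008, 0, 0], [0, 0, 0], 255],
  [[-0.01, 0, 0], [0, 0, 0], 255],
  [[-0.012, 0, 0], [0, 0, 0], 255],
  [[-0.014, 0, 0], [0, 0, 0], 255],
  [[-0.016, 0, 0], [0, 0, 0], 255],
])

```text
t: 17.5
eef_pos: [0.4716, -0.1456, 0.0981]
tool_rot: [3.117, -0.392, 0.0]
wrist_force: [0.1, 0.0, -0.8]
width: 0.194
```

Emit:
drive_tool([
  [[0.001, 0, 0], [0, 0, 0], 255],
  [[0.002, 0, 0], [0, 0, 0], 255],
  [[0.002, 0, -0.01], [0, 0, 0], 255],
  [[0.002, 0, -0.03], [0, 0, 0], 255],
  [[0.002, 0, -0.06], [0, 0, 0], 255],
  [[0.002, 0, -0.1], [0, 0, 0], 255],
  [[0.002, 0, -0.12], [0, 0, 0], 255],
  [[0.002, 0, -0.12], [0, 0, 0], 255],
])

```text
t: 18.3
eef_pos: [0.4758, -0.1474, 0.2224]
tool_rot: [3.114, -0.391, 0.012]
wrist_force: [-0.7, 0.2, -0.9]
width: 0.19
```

```bash
python3 - <<'E'
from h import *
snap('wrist','w13');snap('side','s13')
delta([.558,.159,.25],11.74)
crop('w13',230,90,450,260,3.6,'c27');crop('s13',280,160,400,320,4.5,'c28')
E
```

```text
t 18.4 at [ 0.4736 -0.1461  0.2179] yaw -14.32 F [ 0.5 -0.  -1.1] d [ 0.0063 -0.3165 -0.0322] r [ 1.000e-04 -0.000e+00 -4.548e-01]
```

View pics/w13.png

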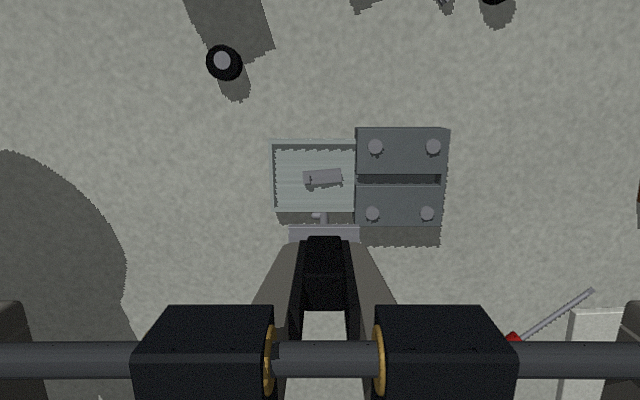

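View pics/c28.png

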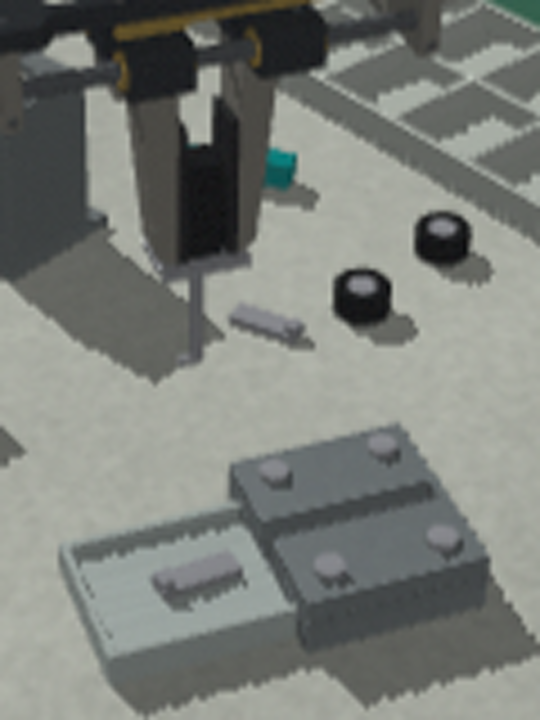

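Emit:
drive_tool([
  [[0.0, -0.03, -0.032], [0, 0, -0.1], 255],
  [[0.006, -0.08, -0.032], [0, 0, -0.2], 255],
  [[0.006, -0.13, -0.032], [0, 0, -0.3], 255],
  [[0.006, -0.18, -0.032], [0, 0, -0.4], 255],
  [[0.006, -0.23, -0.032], [0, 0, -0.455], 255],
  [[0.006, -0.27, -0.032], [0, 0, -0.455], 255],
  [[0.006, -0.3, -0.032], [0, 0, -0.455], 255],
  [[0.006, -0.316, -0.032], [0, 0, -0.455], 255],
])

```text
t: 19.2
eef_pos: [0.5566, 0.1607, 0.2474]
tool_rot: [-3.124, -0.325, 0.007]
wrist_force: [-0.3, 0.7, -1.9]
width: 0.193
```

Emit:
drive_tool([
  [[0, 0, 0], [0, 0, 0], 255],
  [[0, 0, 0], [0, 0, 0], 255],
  [[0, 0, 0], [0, 0, 0], 255],
  [[0, 0, 0], [0, 0, 0], 255],
])

```text
t: 19.6
eef_pos: [0.5577, 0.1572, 0.2501]
tool_rot: [3.125, 0.318, -0.0]
wrist_force: [-0.5, -0.2, -0.5]
width: 0.197
```

```bash
python3 - <<'E'
from h import *
snap('wrist','w14')
delta([.556,.158,.20],12.5)
crop('w14',280,125,370,245,6,'c29')
M=[atz('w13',p,.017)[:2] for p in [(303,177),(343,176)]]; C=np.array([.5522,-.1652]);a=np.radians(-14.2);ux=np.array([np.cos(a),np.sin(a)])
print('key ends rel mouth',[((m-C)@ux+.045).round(4) for m in M])
E
```

```text
t 19.65 at [0.5577 0.1574 0.2501] yaw 11.65 F [ 0.6  0.2 -2.1] d [-0.0015 -0.001   0.0501] r [ 0.0002  0.     -0.0148]
key ends rel mouth [np.float64(-0.0534), np.float64(-0.0117)]
```

View pics/c29.png

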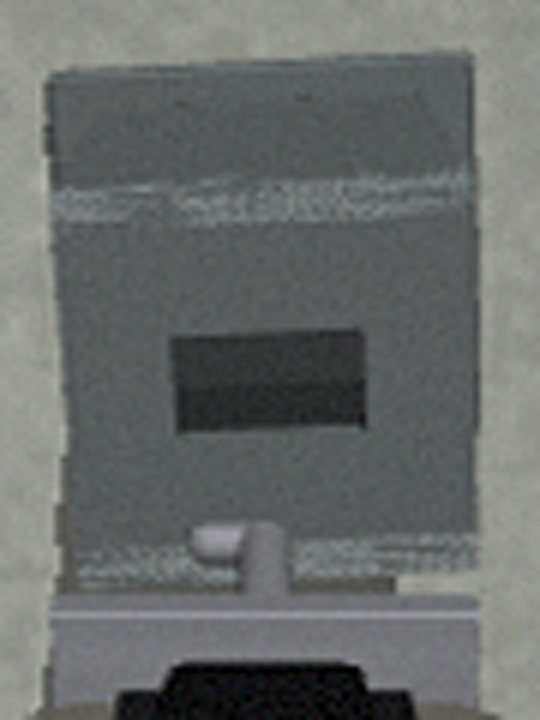

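```bash
python3 - <<'E'
from h import *
g=lambda p:(280+p[0]/6,125+p[1]/6)
H=np.array([atz('w14',g(p),.105)[:2] for p in [(171,338),(363,330),(366,425),(178,433)]]);print(H.round(4),H.mean(0).round(4))
p=np.array([.5577,.1573,.2501]);R=down(11.65)
for nm,z,y in [('ctop',-.0206,-.013),('cbot',-.0256,-.013)]:
    print(nm,[((proj('w14',p+[0,0,z]+R@np.array([x,y,0]))[0]-[280,125])*6).round(0) for x in(-.019,.019)])
print(((proj('w14',p+[0,0,-.0256-.052])[0]-[280,125])*6).round(0))
E
```

```text
[[0.5419 0.1649]
 [0.5689 0.1717]
 [0.5724 0.1578]
 [0.5456 0.1511]] [0.5572 0.1614]
ctop [array([ 55., 629.]), array([486., 629.])]
cbot [array([ 60., 610.]), array([480., 609.])]
[269. 559.]
```

Emit:
drive_tool([
  [[0, -0.0015, 0.02], [0, 0, -0.025], 255],
  [[0, -0.0015, 0.04], [0, 0, -0.025], 255],
  [[0, -0.0015, 0.055], [0, 0, -0.025], 255],
  [[0, -0.0015, 0.06], [0, 0, -0.025], 255],
  [[0, -0.0015, 0.063], [0, 0, -0.025], 255],
  [[0, -0.0015, 0.067], [0, 0, -0.025], 255],
  [[0, -0.0015, 0.071], [0, 0, -0.025], 255],
  [[0, -0.0015, 0.075], [0, 0, -0.025], 255],
])

```text
t: 20.45
eef_pos: [0.5578, 0.16, 0.1754]
tool_rot: [3.121, 0.361, 0.002]
wrist_force: [0.0, 0.5, -0.9]
width: 0.196
```

```bash
python3 - <<'E'
from h import *
snap('wrist','w15')
delta([.5577,.159,.1306],13)
crop('w15',250,125,400,245,5,'c30')
E
```

```text
t 20.5 at [0.5572 0.16   0.1744] yaw 13.18 F [-1.6 -0.5 -0.7] d [0.0003 0.0011 0.0438] r [-0.0001  0.0005  0.0032]
```

View pics/c30.png

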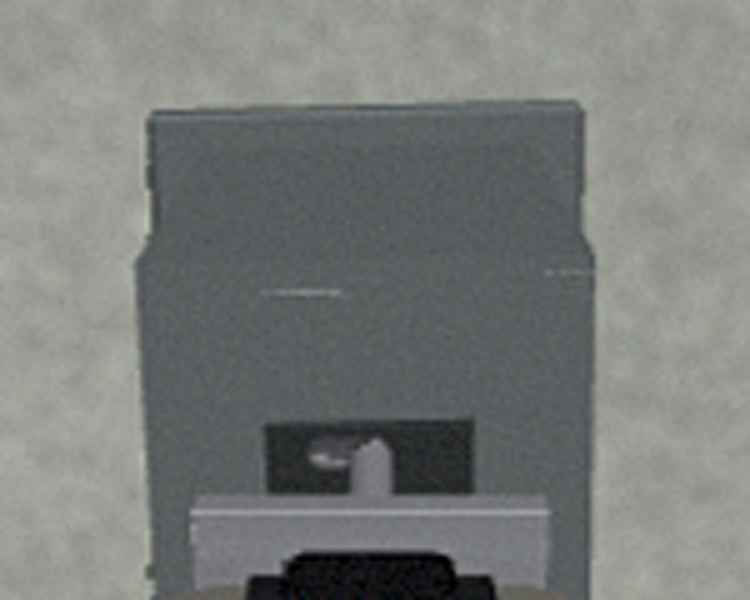

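Emit:
drive_tool([
  [[0, 0, 0.01], [0, 0, 0], 255],
  [[0, 0, 0.02], [0, 0, 0], 255],
  [[0, 0, 0.03], [0, 0, 0], 255],
  [[0, 0, 0.036], [0, 0, 0], 255],
  [[0, 0, 0.04], [0, 0, 0], 255],
  [[0, 0, 0.041], [0, 0, 0], 255],
])

```text
t: 21.1
eef_pos: [0.5571, 0.16, 0.1334]
tool_rot: [-3.121, -0.36, 0.002]
wrist_force: [-0.4, -0.3, -1.4]
width: 0.194
```

Emit:
drive_tool([
  [[0, 0, 0.0005], [0, 0, 0], 255],
  [[0, 0, 0.001], [0, 0, 0], 255],
  [[0, 0, 0.001], [0, 0, 0], 255],
])

```text
t: 21.4
eef_pos: [0.5577, 0.16, 0.1334]
tool_rot: [3.121, 0.36, 0.001]
wrist_force: [-0.1, -0.2, -1.2]
width: 0.195
```

Emit:
drive_tool([
  [[0, 0, 0.0005], [0, 0, 0], 255],
  [[0, 0, 0.001], [0, 0, 0], 255],
  [[0, 0, 0.001], [0, 0, 0], 255],
])

```text
t: 21.7
eef_pos: [0.5574, 0.16, 0.132]
tool_rot: [-3.121, -0.36, 0.0]
wrist_force: [-0.1, 0.0, -1.4]
width: 0.193
```

Emit:
drive_tool([
  [[0, 0, 0.0005], [0, 0, 0], 255],
  [[0, 0, 0.001], [0, 0, 0], 255],
  [[0, 0, 0.001], [0, 0, 0], 255],
])

```text
t: 22.0
eef_pos: [0.5573, 0.16, 0.131]
tool_rot: [-3.121, -0.36, 0.0]
wrist_force: [-1.1, -0.7, -0.3]
width: 0.195
```

Emit:
drive_tool([
  [[0, 0, 0.0003], [0, 0, 0], 255],
  [[0, 0, 0.0006], [0, 0, 0], 255],
  [[0, 0, 0.0006], [0, 0, 0], 255],
])

```text
t: 22.3
eef_pos: [0.5574, 0.16, 0.1306]
tool_rot: [3.121, 0.361, 0.0]
wrist_force: [-0.6, -0.1, -0.5]
width: 0.191
```

```bash
python3 - <<'E'
from h import *
delta([.5577,.159,.1306],13)
snap('side','s16'); crop('s16',240,130,320,230,6,'c31')
E
```

```text
t 22.3 at [0.5574 0.16   0.1306] yaw 13.18 F [-0.6 -0.1 -0.5] d [ 0.     0.001 -0.   ] r [ 0.     -0.0001  0.0032]
```

View pics/c31.png

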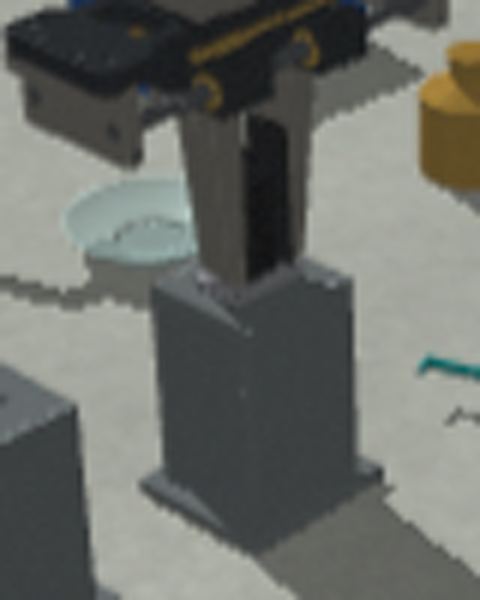

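Emit:
drive_tool([
  [[0, 0, 0.0004], [0, 0, 0], 255],
  [[0, 0, 0.0008], [0, 0, 0], 255],
  [[0, 0, 0.0008], [0, 0, 0], 255],
])

```text
t: 22.65
eef_pos: [0.5574, 0.16, 0.1306]
tool_rot: [3.121, 0.361, 0.0]
wrist_force: [-3.4, -0.9, 5.2]
width: 0.193
```

Emit:
drive_tool([
  [[0, 0, 0], [0, 0, 0], 190],
  [[0, 0, 0], [0, 0, 0], 150],
  [[0, 0, 0], [0, 0, 0], 100],
  [[0, 0, 0], [0, 0, 0], 60],
  [[0, 0, 0], [0, 0, 0], 60],
  [[0, 0, 0], [0, 0, 0], 60],
  [[0, 0, 0], [0, 0, 0], 60],
  [[0, 0, 0], [0, 0, 0], 60],
])

```text
t: 23.45
eef_pos: [0.5574, 0.16, 0.1296]
tool_rot: [-3.121, -0.36, -0.0]
wrist_force: [0.6, -0.1, -0.3]
width: 0.764
```

```bash
python3 - <<'E'
from h import *
snap('wrist','w17')
delta([.5577,.159,.1306],13)
crop('w17',240,125,420,325,4,'c32')
E
```

```text
t 23.5 at [0.5574 0.16   0.1297] yaw 13.18 F [ 1.2 -0.3  0.2] d [ 0.0001  0.0011 -0.0009] r [ 0.     -0.0001  0.0031]
```

View pics/c32.png

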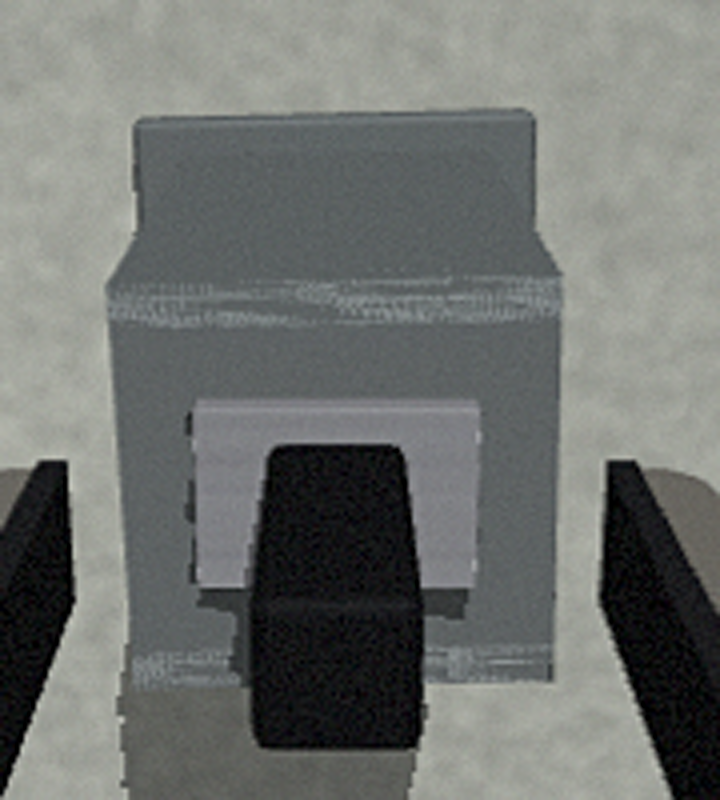

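The collar sits flat on the stand and the jaws are clear on both sides. I'll back straight up.

Emit:
drive_tool([
  [[0, 0, -0.02], [0, 0, 0], 60],
  [[0, 0, -0.05], [0, 0, 0], 60],
  [[0, 0, -0.09], [0, 0, 0], 60],
  [[0, 0, -0.13], [0, 0, 0], 60],
  [[0, 0, -0.14], [0, 0, 0], 60],
  [[0, 0, -0.14], [0, 0, 0], 60],
  [[0, 0, -0.14], [0, 0, 0], 60],
  [[0, 0, -0.14], [0, 0, 0], 60],
])

```text
t: 24.3
eef_pos: [0.5562, 0.1599, 0.267]
tool_rot: [-3.121, -0.36, 0.007]
wrist_force: [-0.2, 0.5, -0.6]
width: 0.763
```

```bash
python3 - <<'E'
from h import *
snap('wrist','w18');snap('side','s18');snap('top','t18')
s=env.read_state();print(s['t'],s['eef_pos'],s['width'])
a=np.load('pics/w18.npy')[100:290,240:400,::-1];b=np.load('pics/s18.npy')[130:320,230:400,::-1]
r=lambda x:cv2.resize(x,(390,460),interpolation=cv2.INTER_CUBIC)
cv2.imwrite('pics/c33.png',np.hstack([r(a),r(b)]))
crop('t18',340,180,420,280,6,'c34')
E
```

```text
24.45 [0.5566528  0.15993456 0.26790483] 0.764157746074853
```

View pics/c33.png

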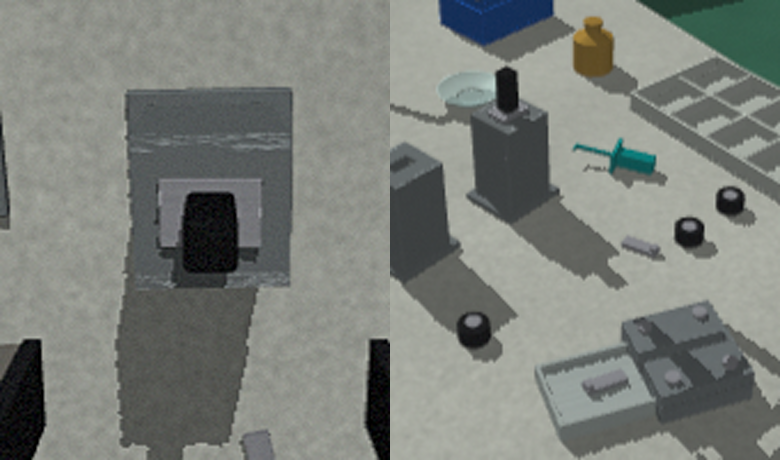

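View pics/c34.png

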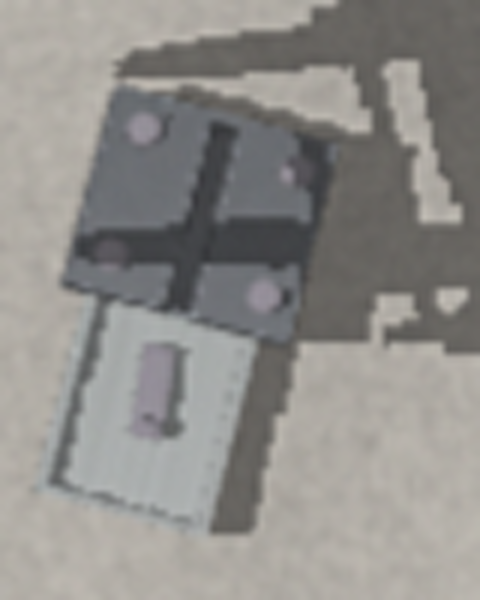

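The pick hangs upright with its collar on the stand. The key lies flat on the tray, clear of the mouth. The jaws touch nothing, so I'm handing in.

```bash
python3 - <<'E'
from h import *
print(env.read_state()['qvel'].round(4)); print(env.hand_in())
E
```

```text
[-0.0012 -0.0064 -0.0092 -0.0013  0.0017  0.0001]
the job is handed in; nothing more can be done
None
```

The job is handed in, at about 24.5 s of the 53 s allowed. The key is out on the tray and the pick is back in its stand; the hand-in gives no verdict.

- **Picking up:** I took the black-handled pick from stand A, the farthest of the three stands at 0.575 m from the base. The turquoise look-alike was left alone.
- **Finding the key:** I lowered the pick through the slot in 1 mm steps until it touched the key, at about 7 N.
- **Dragging:** I eased up about 1 mm and pulled the key out by its head. The wrist force read about 4 to 5.5 N beside the spring and about 1 N or less once past it.
- **Returning the pick:** I lowered it through the hole until the collar touched at about 6 N, then opened the jaws and backed straight up.

**Last checks:**
- **Key:** it lies flat on the tray, with its ends measured 12 and 53 mm in front of the mouth, so its centre is about 32 mm out. It is turned a few degrees.
- **Pick:** it stands upright with the collar flat on the stand. Its axis is within roughly 2 mm of the hole's centre.
- **Surroundings:** the jaws are clear, and in the parts of the last pictures I looked at, the bystanders sit where they were.

**Disagreements:** the wrist and side cameras differed by 1 to 3 mm on where the pick stood against the plate. My first plate measurement was about 2 mm off because the arm was still settling. I corrected it with a second look at rest before going down into the slot.

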